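# Press-weld a batch of cases and set them out to cool

### The job

Lay all the orange cases together, flat and crosswise, on the press's narrow anvil rail, pull the sprung lever right down until its horn bears on them, hold it down for about two seconds, and ease it slowly back fully up without letting it snap back. Then lay every orange case flat and crosswise on the narrow sloped cooling rail, and leave the red reject and everything else on the bench where it is.

Things in the scene. Friction and masses are not known exactly. Their poses are not given: they have to be found in the camera images.
- case_a: one of the batch: orange flat plastic case with a white seam and a white pad on both large faces (both faces alike, either may be up), 52 (its x) x 40 (its y) x 18 mm (its z), 40 g; origin at its CENTRE, 9 mm above what it lies on. It starts on the black mat; may be absent
- case_b: one of the batch: orange flat plastic case with a white seam and a white pad on both large faces (both faces alike, either may be up), 52 (its x) x 40 (its y) x 18 mm (its z), 40 g; origin at its CENTRE, 9 mm above what it lies on. It starts on the black mat; may be absent
- case_c: one of the batch: orange flat plastic case with a white seam and a white pad on both large faces (both faces alike, either may be up), 52 (its x) x 40 (its y) x 18 mm (its z), 40 g; origin at its CENTRE, 9 mm above what it lies on. It starts on the black mat; may be absent
- case_d: one of the batch: orange flat plastic case with a white seam and a white pad on both large faces (both faces alike, either may be up), 52 (its x) x 40 (its y) x 18 mm (its z), 40 g; origin at its CENTRE, 9 mm above what it lies on. It starts on the black mat; may be absent
- anvil (a point): centre of the top face of the press's anvil: narrow aluminium rail 24 mm wide (x), 220 mm long (y), standing 12 mm proud of a grey base 255 x 260 mm that reaches from 85 mm in front of it to 170 mm behind; rail top 60 mm above the bench. A steel guard plate 72 mm behind the rail's middle rises 16 mm above the rail top. Frame: x across the rail, away from the robot; y along it; z up
- hinge (a point): middle of the lever's hinge axis, which runs along the anvil's y: 130 mm behind (+x of) the anvil's centre line, 28 mm above its top face; two dark posts 18 mm wide carry it 95 mm to either side. A steel horn (bar 16 mm wide, 220 mm long) sits on the lever 130 mm from the hinge
- handle (a point): middle of the lever's red handle: round bar 20 mm thick, 140 mm long, parallel to the anvil's y, 210 mm from the hinge. Two blue arms 12 mm wide lead from it to the hinge, 50 mm either side of the middle; middle 85 mm free to pinch from above; the bar rolls up to 10 mm in the pads. The spring pulls back with 2 N when up, 6 N when down; let go when down, it snaps up
- lever (a joint): press lever, rad. 0: fully up, held by its spring, leaning 10 degrees back past upright (handle 36 mm beyond the hinge, 207 mm above it). Grows as the handle is pulled towards the robot and down, in an arc about hinge; at 1.745 the arms are level (handle 210 mm to the robot's side of the hinge, at its height) and the horn bears on cases lying flat on the anvil. Stop at 1.79
- cool_rail: sloped cooling rail: aluminium, 30 mm wide (y), 220 mm long (x), origin at the centre of its TOP face, 78 mm above the bench; slopes by 0.28 rad, x pointing UP the slope (away from the robot), y across, z square to the top face. A blue stop 8 mm high closes the low end (x = -110 mm). Cases do not slide on it. Stands on two posts on a grey base 200 x 90 mm, 10 mm high
- reject: bystander: red reject case, same shape as the orange ones (52 x 40 x 18 mm, origin at its centre), on the bench to the near right of the press; leave it alone
- weight: bystander: upright brass cylinder 32 mm across, 45 mm tall, near left of the press; origin at its underside
- driver: bystander: screwdriver lying on the right, about along x
- tape: bystander: roll of yellow tape, 90 mm across, 24 mm high, lying at the back left
- spanner: bystander: steel spanner lying at the back right
- jar: bystander: small jar, 60 mm across, 80 mm tall, on the left
- spare_horn: bystander: upright steel spare horn, 48 mm across at the foot, 90 mm tall, on the right
Things that resemble listed ones, but are neither listed nor needed, are in the scene too. Leave any green or purple look-alike of the case_d alone.

How it is judged:
On the way, in this order (a step that is already met when the one before it is completed fails the run):
1. all orange cases lie flat and crosswise on the anvil rail, let go, with the lever up (x of case_a in the frame of anvil between -0.012 and 0.012 m and y of case_a in the frame of anvil between -0.1 and 0.1 m and z of case_a in the frame of anvil between 0.004 and 0.014 m and angle between the z axis of each of case_a, case_b, case_c, case_d and the z axis of anvil, either way round below 0.15 rad and angle between the x axis of each of case_a, case_b, case_c, case_d and the x axis of anvil, either way round below 0.35 rad and x of case_b in the frame of anvil between -0.012 and 0.012 m and y of case_b in the frame of anvil between -0.1 and 0.1 m and z of case_b in the frame of anvil between 0.004 and 0.014 m and x of case_c in the frame of anvil between -0.012 and 0.012 m and y of case_c in the frame of anvil between -0.1 and 0.1 m and z of case_c in the frame of anvil between 0.004 and 0.014 m and x of case_d in the frame of anvil between -0.012 and 0.012 m and y of case_d in the frame of anvil between -0.1 and 0.1 m and z of case_d in the frame of anvil between 0.004 and 0.014 m and linear speed of each of case_a, case_b, case_c, case_d below 0.03 m/s and contact force between the fingers and case_a below 0.3 N and contact force between the fingers and case_b below 0.3 N and contact force between the fingers and case_c below 0.3 N and contact force between the fingers and case_d below 0.3 N and value of joint lever below 0.15 rad), for 0.2 s.
2. the lever is right down on the cases lying on the anvil and held for a second (x of case_a in the frame of anvil between -0.012 and 0.012 m and y of case_a in the frame of anvil between -0.1 and 0.1 m and z of case_a in the frame of anvil between 0.004 and 0.014 m and angle between the z axis of each of case_a, case_b, case_c, case_d and the z axis of anvil, either way round below 0.15 rad and angle between the x axis of each of case_a, case_b, case_c, case_d and the x axis of anvil, either way round below 0.35 rad and x of case_b in the frame of anvil between -0.012 and 0.012 m and y of case_b in the frame of anvil between -0.1 and 0.1 m and z of case_b in the frame of anvil between 0.004 and 0.014 m and x of case_c in the frame of anvil between -0.012 and 0.012 m and y of case_c in the frame of anvil between -0.1 and 0.1 m and z of case_c in the frame of anvil between 0.004 and 0.014 m and x of case_d in the frame of anvil between -0.012 and 0.012 m and y of case_d in the frame of anvil between -0.1 and 0.1 m and z of case_d in the frame of anvil between 0.004 and 0.014 m and value of joint lever above 1.7 rad), for 1 s.
3. the lever is back fully up (value of joint lever below 0.06 rad), for 0.2 s.
At the end, for the whole second after the job is handed in: every orange case rests flush on the cooling rail (tilt to it under 0.15 rad, height within 5 mm), centre within 12 mm of its middle line and 100 mm of its centre along it, long side across it within 0.35 rad; the lever is fully up (under 0.06 rad) (x of case_a in the frame of cool_rail between -0.1 and 0.1 m and y of case_a in the frame of cool_rail between -0.012 and 0.012 m and z of case_a in the frame of cool_rail between 0.004 and 0.014 m and angle between the z axis of each of case_a, case_b, case_c, case_d and the z axis of cool_rail, either way round below 0.15 rad and angle between the x axis of each of case_a, case_b, case_c, case_d and the y axis of cool_rail, either way round below 0.35 rad and x of case_b in the frame of cool_rail between -0.1 and 0.1 m and y of case_b in the frame of cool_rail between -0.012 and 0.012 m and z of case_b in the frame of cool_rail between 0.004 and 0.014 m and x of case_c in the frame of cool_rail between -0.1 and 0.1 m and y of case_c in the frame of cool_rail between -0.012 and 0.012 m and z of case_c in the frame of cool_rail between 0.004 and 0.014 m and x of case_d in the frame of cool_rail between -0.1 and 0.1 m and y of case_d in the frame of cool_rail between -0.012 and 0.012 m and z of case_d in the frame of cool_rail between 0.004 and 0.014 m and linear speed of each of case_a, case_b, case_c, case_d below 0.03 m/s and value of joint lever below 0.06 rad); the robot touches nothing.
It fails at once if the lever snaps back (faster than 2 rad/s upwards) (velocity of joint lever below -2 rad/s).
It fails at once if a bystander is moved by more than 40 mm (distance of any of reject, weight, driver, tape, spanner, jar, spare_horn from where it was at the start of the episode above 0.04 m).
Of case_a, case_b, case_c, case_d only 3 to 4 are there at a start; the rules pass over those that are not, and their reading is None.
At some moment in a run one of case_a, case_b, case_c, case_d may be knocked a few centimetres aside while the robot is not near it.
It also fails if it takes over 210 s, if anything falls off the work surface, if the arm or the gripper's body presses on something with over 40 N, if the wrist force passes 120 N, or if a joint passes its speed limit or range.

### The arm

A 6-joint arm with a two-finger parallel gripper is mounted at the origin on the work surface. World frame = base frame: x ahead of the robot, y to its left, z up, the work surface at z = 0. Lengths are in m, angles in rad, forces in N, time in s.
With the tool pointing down it reaches from about 0.275 to 0.775 m from the base axis. Payload 14.6 kg.
Tool frame: the origin (TCP) lies at the very end of the fingers, on their centre line; the grasp point (between the pads) lies 19 mm behind it; x points along the fingers, z is the direction in which the jaws open and shut, and the axes are right-handed (so a half turn about x gives the same grasp; the last joint's range is limited). The gripper opens to 85 mm and grips with 20 to 120 N. Pads are 22 mm wide; open, the fingers measure 114 mm over their backs; the gripper's body (76 mm by 85 mm) begins 54 mm behind the grasp point. The pads swing forward as they close: fully open they stand 13 mm farther back than shut.
Start: joints at [-1.435, 0.263, -0.048, 1.259, 0, 1.415], TCP at [0.151, -0.503, 0.192] pointing down, gripper open.
Joint ranges: [-2.65, 2.65], [-0.89, 1.7], [-1.18, 1.37], [-2.13, 2.11], [-1.35, 1.29], [-3.14, 3.14]. Speed limits (rad/s): [1.89, 1.89, 2.57, 2.79, 3.14, 3.14].

### API

Orientations are given as a rotation vector (axis times angle).
In Python, from plant import state, grab_frame, camera_params, job_done gives the robot as it stands.
- The arm moves only by the tool play_rows, never from a script. Its argument "plan" is text: rows parted by semicolons, each of 5 numbers parted by spaces: the finger opening in m, from 0 to 0.0854, then the shift along the tool's x, y, z in m, then the turn about the tool's x in degrees. A call has 1 to 12 rows; each row shifts and turns the commanded pose from where the row before left it, along the tool's axes as they then stand; what a row does not reach is not made up. A row lasts 1/12 s, in which the tool goes at most 41.7 mm and 7.16 degrees, less where a joint would pass 70% of its speed; a pose out of reach is approached as far as the arm can. A call is refused whole if a number of a shift passes 0.0417 or a number of a turn 7.16, either way. A call with a gripper value outside its range is refused whole. The fingers move at their own pace and stop on an object; the grip force is fixed at half the most. Time passes only in rows, so rows that do not move let the fingers close. It gives the time, the measured TCP pose, the force and the opening at its end, in the units of the state.
- state(): the state, without advancing time (a new reading comes with each control period).
- grab_frame(name): name is "scene" or "top"; returns the picture (420x560x3 uint8, red, green, blue); there is no depth.
- camera_params(name): a dict with "fov_y" (degrees; the focal length in pixels is half the picture's height over the tangent of half this angle, whatever the lens; pixels are square), "cx", "cy" (the principal point, pixels), "k1" (the pictures are not rectified: a ray, as slopes to the right and down, at radius r is drawn at 1 + k1 r^2 times it, then the intrinsics apply), "R" (3x3) and "t" (3): a world point X has camera coordinates R X + t. Camera axes: x right, y down, z forward; pixel columns grow to the right and rows downward; lengths in m; the calibration is good to about 2 mm. A picture is of the moment at which its call begins. camera_params takes no time and is no camera call.
- job_done(): hands the job in, once; it reports no verdict.
The state is a dict: "time": time; "joint_pos": joint angles; "joint_vel": joint speeds; "joint_torque": joint torques, N m; "ee_pos": TCP position; "ee_rot": TCP orientation; "contact_force": force on the tool from outside, world axes, zero at the start; "moment": the same for the moment, N m; "opening": finger opening in m.
Only numpy, scipy, OpenCV 4.12 (cv2) and the standard library are available. Lean on these libraries where they do the work, as an engineer would, in place of code of your own. Each camera call takes 0.05 s, during which the arm holds its last target.

## Working session

There is one attempt and no reset: what is moved stays moved. The work goes in short steps, Python scripts to look and compute and a tool call to move; the robot and the scene stay as the last step left them, time stands still between calls to the robot, and variables do not carry over. Pictures are saved under pics/ and viewed, and the job is handed in when it is done.

Besides the shell and the picture viewer there is one more tool, called by a JSON object that holds its "method" and its "body". play_rows: Moves the arm, as the interface text tells. Its arguments: {"type":"object","properties":{"plan":{"type":"string"}},"required":["plan"]}

```bash
ls -la; mkdir -p pics; python3 - <<'E'
from plant import *
import cv2
s=state(); print(s)
for n in("scene","top"):
    print(n,camera_params(n))
    cv2.imwrite(f"pics/{n}0.png",cv2.resize(grab_frame(n)[:,:,::-1],(800,600),interpolation=cv2.INTER_CUBIC))
E
```

```text
total 12
drwxr-xr-x  3 agent agent 4096 Dec  7 15:06 .
drwxr-xr-x 23 root  root  4096 Dec  7 15:06 ..
drwxr-xr-x  2 agent agent 4096 Dec  7 15:06 pics
{'time': 0.0, 'joint_pos': array([-1.43526967e+00,  2.63480666e-01, -4.89535597e-02,  1.25938960e+00,
        3.24423324e-05,  1.41551708e+00]), 'joint_vel': array([ 0.00038172, -0.00045731,  0.00086331, -0.00050711, -0.00053268,
       -0.00026481]), 'joint_torque': array([ 7.95937493e-03, -6.37624383e+01,  3.84554708e+01,  1.38777704e-02,
        2.41456573e-04,  4.40532040e-05]), 'ee_pos': array([ 0.15050221, -0.50263146,  0.19174092]), 'ee_rot': array([ 0.99308458,  1.33356377, -0.99182753]), 'contact_force': array([-0.03761527, -0.90581856,  0.06644387]), 'moment': array([ 0.0398525 , -0.04459241,  0.01122272]), 'opening': 0.08541298844893411}
scene {'fov_y': 52.54109075646662, 'cx': 279.48282634246533, 'cy': 204.20327165118243, 'k1': -0.055653215211414676, 'R': array([[-0.79892873,  0.60132061,  0.01124284],
       [ 0.4335879 ,  0.58882857, -0.68211615],
       [-0.41679061, -0.54008743, -0.73115741]]), 't': array([ 0.41902984, -0.0802494 ,  1.66034937])}
top {'fov_y': 43.076603245236214, 'cx': 275.31998593533723, 'cy': 209.8707677555804, 'k1': 0.007499602132179663, 'R': array([[ 0.00864569, -0.99995268, -0.00446033],
       [-0.99478036, -0.00814727, -0.10171358],
       [ 0.10167243,  0.00531643, -0.99480373]]), 't': array([-0.00762329,  0.53226655,  1.7589959 ])}
```

The top view shows four orange cases with white pads on the black mat, at about (238,307), (268,300), (241,345) and (268,345) in the 800-px picture.

Things that could be mistaken for them:
- plain orange blocks in the grey bin, about (103,290)
- green block (189,316)
- purple block (169,280)
- red reject (437,380)

I choose the four on the mat. Next I'll look at close crops.

```bash
cat > h.py <<'E'
import numpy as np, cv2
from plant import *
from scipy.spatial.transform import Rotation as Rot
def K(c):
    f=210/np.tan(np.radians(c['fov_y'])/2); return f
def ray(name,u,v):
    c=camera_params(name); f=K(c)
    xd=np.array([(u-c['cx'])/f,(v-c['cy'])/f]); x=xd.copy()
    for _ in range(20): x=xd/(1+c['k1']*(x@x))
    R=np.array(c['R']); t=np.array(c['t'])
    return -R.T@t, R.T@np.array([x[0],x[1],1.])
def onz(name,u,v,z):
    o,d=ray(name,u,v); s=(z-o[2])/d[2]; return o+s*d
def proj(name,X):
    c=camera_params(name); f=K(c); p=np.array(c['R'])@np.asarray(X,float)+np.array(c['t'])
    x=p[:2]/p[2]; r=x@x; x=x*(1+c['k1']*r); return np.array([c['cx']+f*x[0],c['cy']+f*x[1]])
def crop(name,u0,v0,u1,v1,out,s=None,img=None):
    im=grab_frame(name) if img is None else img
    s=s or min(800/(u1-u0),600/(v1-v0))
    cv2.imwrite(out,cv2.resize(im[v0:v1,u0:u1,::-1],None,fx=s,fy=s,interpolation=cv2.INTER_CUBIC)); return s
E
python3 - <<'E'
from h import *
im=grab_frame('top')
np.save('top0.npy',im)
print(crop('top',145,190,215,265,'pics/mat.png',8,im))
print(crop('top',225,135,325,245,'pics/press.png',5.4,im))
print(crop('top',345,180,395,265,'pics/rail.png',7,im))
E
```

```text
8
5.4
7
```

```bash
cat >> h.py <<'E'
def hsv(im): return cv2.cvtColor(im,cv2.COLOR_RGB2HSV)
def cases(name='top',im=None,z=0.018,reg=None,minA=60):
    im=grab_frame(name) if im is None else im
    S=6; big=cv2.resize(im,None,fx=S,fy=S,interpolation=cv2.INTER_CUBIC); h=hsv(big)
    om=((h[...,0]<22)&(h[...,0]>8)&(h[...,1]>120)&(h[...,2]>130)).astype(np.uint8)
    cs,hi=cv2.findContours(om,cv2.RETR_CCOMP,cv2.CHAIN_APPROX_NONE)
    out=[]
    for i,c in enumerate(cs):
        if hi[0][i][3]>=0: continue
        ch=hi[0][i][2]; best=None
        while ch>=0:
            a=cv2.contourArea(cs[ch])
            if best is None or a>best[0]: best=(a,ch)
            ch=hi[0][ch][0]
        if best is None or best[0]<300: continue
        hole=cs[best[1]]; m=cv2.moments(hole); u=(m['m10']/m['m00']+.5)/S-.5; v=(m['m01']/m['m00']+.5)/S-.5
        P=onz(name,u,v,z)
        # angle of long side via world-mapped outer contour & hole
        angs=[]
        for cc in (c,hole):
            pw=np.array([onz(name,(p[0][0]+.5)/S-.5,(p[0][1]+.5)/S-.5,z)[:2] for p in cc],np.float32)
            (ctr,(w,hh),a)=cv2.minAreaRect(pw*1000)
            if w<hh: a+=90
            angs.append(((a+90)%180-90,max(w,hh),min(w,hh),ctr))
        out.append((u,v,P,angs))
    return out
E
python3 - <<'E'
from h import *
im=np.load('top0.npy')
for o in cases('top',im): print(np.round(o[0],1),np.round(o[1],1),o[2].round(4),[np.round(a[:3],1) for a in o[3]],np.round(o[3][0][3],1))
print('scene')
for o in cases('scene'): print(np.round(o[0],1),np.round(o[1],1),o[2].round(4),[np.round(a[:3],1) for a in o[3]])
# press & rail corners
S=8;big=cv2.resize(im,None,fx=S,fy=S,interpolation=cv2.INTER_CUBIC)
def white(reg,thr,z):
    u0,v0,u1,v1=reg; m=np.zeros(big.shape[:2],np.uint8); sub=big[v0*S:v1*S,u0*S:u1*S]
    m[v0*S:v1*S,u0*S:u1*S]=(sub.min(2)>thr)
    cs,_=cv2.findContours(m,cv2.RETR_EXTERNAL,cv2.CHAIN_APPROX_NONE); c=max(cs,key=cv2.contourArea)
    return (c[:,0,:]+.5)/S-.5
a=white((236,200,318,225),215,0.06)
pw=np.array([onz('top',*p,0.06)[:2] for p in a],np.float32)*1000
print('anvil',cv2.minAreaRect(pw)); 
r=white((362,188,388,262),225,0.078)
np.save('railc.npy',r)
b=cv2.boxPoints(cv2.minAreaRect(r.astype(np.float32)));print('rail img box',b)
E
```

```text
Traceback (most recent call last):
  File "h.py", line 41, in cases
    pw=np.array([onz(name,(p[0][0]+.5)/S-.5,(p[0][1]+.5)/S-.5,z)[:2] for p in cc],np.float32)
                 ~~~^^^^^^^^^^^^^^^^^^^^^^^^^^^^^^^^^^^^^^^^^^^^
  File "h.py", line 13, in onz
    o,d=ray(name,u,v); s=(z-o[2])/d[2]; return o+s*d
        ~~~^^^^^^^^^^
  File "h.py", line 7, in ray
    c=camera_params(name); f=K(c)
ValueError: time passes only in moves, steps and waits
```

```bash
sed -i 's/^from plant import \*/from plant import *\nimport plant, functools\ncamera_params=functools.lru_cache(None)(plant.camera_params)/' h.py
cat > m1.py <<'E'
from h import *
im=np.load('top0.npy')
for o in cases('top',im): print(np.round(o[0],1),np.round(o[1],1),o[2].round(4),[np.round(a[:3],1) for a in o[3]],np.round(o[3][0][3],1))
print('scene')
for o in cases('scene'): print(np.round(o[0],1),np.round(o[1],1),o[2].round(4),[np.round(a[:3],1) for a in o[3]])
# press & rail corners
S=8;big=cv2.resize(im,None,fx=S,fy=S,interpolation=cv2.INTER_CUBIC)
def white(reg,thr,z):
    u0,v0,u1,v1=reg; m=np.zeros(big.shape[:2],np.uint8); sub=big[v0*S:v1*S,u0*S:u1*S]
    m[v0*S:v1*S,u0*S:u1*S]=(sub.min(2)>thr)
    cs,_=cv2.findContours(m,cv2.RETR_EXTERNAL,cv2.CHAIN_APPROX_NONE); c=max(cs,key=cv2.contourArea)
    return (c[:,0,:]+.5)/S-.5
a=white((236,200,318,225),215,0.06)
pw=np.array([onz('top',*p,0.06)[:2] for p in a],np.float32)*1000
print('anvil',cv2.minAreaRect(pw)); 
r=white((362,188,388,262),225,0.078)
np.save('railc.npy',r)
b=cv2.boxPoints(cv2.minAreaRect(r.astype(np.float32)));print('rail img box',b)
E
python3 m1.py
```

```text
187.0 241.4 [0.4246 0.2923 0.018 ] [array([-7.2, 58.7, 46.6]), array([-7.6, 31. , 24.8])] [424.5 292. ]
167.9 241.2 [0.4245 0.3564 0.018 ] [array([13. , 59.1, 46.8]), array([12.4, 31.2, 24.4])] [424.4 355.7]
166.1 214.4 [0.5147 0.3652 0.018 ] [array([17.4, 59. , 46.5]), array([19.1, 30.9, 24.6])] [514.3 364.7]
187.4 210.1 [0.5299 0.2939 0.018 ] [array([14.1, 59.2, 46.6]), array([15.4, 31.1, 24.3])] [529.7 293.2]
419.9 129.3 [ 0.8144 -0.4951  0.018 ] [array([-90. , 189.8, 173.2]), array([44. , 51.7, 40.3])] [ 858.7 -430.4]
scene
355.8 322.3 [0.5178 0.3619 0.018 ] [array([16.8, 65.2, 46.1]), array([16.7, 44.2, 33.3])]
335.6 307.6 [0.533  0.2902 0.018 ] [array([15.1, 65.4, 48. ]), array([13.5, 44.7, 35.1])]
375.5 303.4 [0.4267 0.3524 0.018 ] [array([13.2, 66. , 47. ]), array([14.2, 42. , 33.6])]
360.5 288.9 [0.4274 0.2885 0.018 ] [array([-5.9, 64. , 51.1]), array([-6.6, 41.8, 32.7])]
137.7 180.0 [ 0.778  -0.5748  0.018 ] [array([ 89.9, 291.7, 176. ]), array([-87.6,  35.1,  26.8])]
52.3 212.6 [ 1.1005 -0.6018  0.018 ] [array([  78.2, 1947.8,  530.8]), array([-89.7,  28. ,  17.1])]
546.0 18.2 [-2.0384 -0.4488  0.018 ] [array([  23.1, 1208.5,  243.4]), array([37.8, 88.5, 28.7])]
anvil ((521.470947265625, -2.5708999633789062), (28.09657096862793, 223.46771240234375), 4.4441046714782715)
rail img box [[365.94562 191.23514]
 [374.84137 190.35358]
 [381.3521  256.05295]
 [372.45636 256.9345 ]]
```

```bash
cat > m2.py <<'E'
from h import *
from scipy.optimize import least_squares
def railpts(p):
    x,y,yaw=p; R=Rot.from_euler('z',yaw)*Rot.from_euler('y',-0.28)
    return np.array([x,y,0.078])+R.apply([[110,15,0],[110,-15,0],[-110,-15,0],[-110,15,0]])*1 if False else np.array([x,y,0.078])+R.apply(np.array([[110,15,0],[110,-15,0],[-110,-15,0],[-110,15,0]])/1000)
obs=np.array([[365.94562,191.23514],[374.84137,190.35358],[381.3521,256.05295],[372.45636,256.9345]])
r=least_squares(lambda p:np.ravel([proj('top',X) for X in railpts(p)]-obs),[0.5,-0.3,0.1])
print('rail',r.x,np.degrees(r.x[2]),r.fun.round(1))
np.save('rail.npy',r.x)
im=grab_frame('scene'); np.save('scene0.npy',im)
big=im.copy()
def draw(name,im,u0,v0,u1,v1,s,polys,out):
    b=cv2.resize(im[v0:v1,u0:u1,::-1],None,fx=s,fy=s,interpolation=cv2.INTER_CUBIC)
    for P,col in polys:
        q=np.array([(proj(name,X)-[u0,v0]+.5)*s-.5 for X in P]).round().astype(np.int32)
        cv2.polylines(b,[q],True,col,1)
    cv2.imwrite(out,b)
an=np.array([0.5215,-0.0026,0.06]); Ra=Rot.from_euler('z',np.radians(4.44))
A=an+Ra.apply(np.array([[12,110,0],[12,-110,0],[-12,-110,0],[-12,110,0]])/1000)
B=an+Ra.apply(np.array([[170,130,-12],[170,-130,-12],[-85,-130,-12],[-85,130,-12]])/1000)
draw('scene',im,200,160,330,300,5,[(A,(255,0,255)),(B,(255,0,0)),(railpts(r.x),(0,0,255))],'pics/s_ov.png')
draw('top',np.load('top0.npy'),220,130,400,265,4.4,[(A,(255,0,255)),(B,(255,0,0)),(railpts(r.x),(0,0,255))],'pics/t_ov.png')
E
python3 m2.py
```

```text
rail [ 0.48354916 -0.32332817  0.14126753] 8.094033325572333 [-0.2  0.1  0.2 -0.2  0.1 -0.1 -0.1  0.2]
```

The four on the mat are confirmed as orange with white pads. The two cameras differ by a steady (+3, -3.5) mm, so I'll take the midpoint and check it against the gripper. The overlays fit the anvil, base and rail. Next I'll write a motion helper.

```bash
cat >> h.py <<'E'
def tool(s=None):
    s=s or state(); R=Rot.from_rotvec(s['ee_rot']).as_matrix(); return np.array(s['ee_pos']),R
def yaw_of(R): # world angle of tool z (jaw axis), mod 180
    return np.degrees(np.arctan2(R[1,2],R[0,2]))
def go(x,y,z,yaw=None,s=None):
    """print shift in present tool axes, and turn"""
    p,R=tool(s); d=R.T@(np.array([x,y,z])-p)
    t=0
    if yaw is not None:
        t=(yaw-yaw_of(R)+90)%180-90
        # sign: rotation about tool x; tool x is -Z world => world yaw = -turn
        t=-t
    print('at',p.round(4),'jaw',round(yaw_of(R),1),'shift mm',(d*1000).round(1),'turn deg',round(t,1), 'rows>=',int(np.ceil(max(np.linalg.norm(d)/0.0417,abs(t)/7.16))))
AN=np.array([0.523,-0.0043,0.06]); AY=4.44
def anv(x,y,z): return AN+Rot.from_euler('z',AY,degrees=True).apply([x,y,z])
RL=np.array([0.485,-0.325,0.078]); RY=8.09
def rail(x,y,z): return RL+(Rot.from_euler('z',RY,degrees=True)*Rot.from_euler('y',-0.28)).apply([x,y,z])
E
python3 - <<'E'
from h import *
p,R=tool(); print(p.round(4),R.round(3),yaw_of(R),state()['joint_pos'].round(3))
go(0.426,0.2904,0.12,-7)
for y in(-72,-24,24,72): print(anv(0,y/1000,0).round(4))
for x in(-75,-25,25,75): print(rail(x/1000,0,0.009).round(4))
for q in np.linspace(0,1.745,8):
    a=np.radians(10)-q; print(round(q,2),anv(0.130+0.21*np.sin(a),0,0.028+0.21*np.cos(a)).round(4))
E
```

```text
[ 0.1505 -0.5028  0.192 ] [[-0.     0.958  0.287]
 [ 0.     0.287 -0.958]
 [-1.     0.    -0.   ]] -73.3384044209394 [-1.435  0.263 -0.049  1.259 -0.     1.415]
at [ 0.1505 -0.5028  0.192 ] jaw -73.3 shift mm [  72.3  491.4 -680.9] turn deg -66.3 rows>= 21
[ 0.5286 -0.0761  0.06  ]
[ 0.5249 -0.0282  0.06  ]
[0.5211 0.0196 0.06  ]
[0.5174 0.0675 0.06  ]
[ 0.4112 -0.3355  0.0659]
[ 0.4588 -0.3287  0.0797]
[ 0.5063 -0.322   0.0936]
[ 0.5539 -0.3152  0.1074]
0.0 [0.689  0.0086 0.2948]
0.25 [0.637  0.0045 0.2974]
0.5 [0.5859 0.0006 0.2871]
0.75 [ 0.539  -0.0031  0.2644]
1.0 [ 0.4992 -0.0062  0.2309]
1.25 [ 0.4688 -0.0085  0.1885]
1.5 [ 0.4497 -0.01    0.1399]
1.74 [ 0.4432 -0.0105  0.0881]
```

{"method": "play_rows", "body": {"plan": "0.08 0 0.0346 -0.0213 0;0.08 0 0.0346 -0.0213 0;0.08 0 0.0346 -0.0213 0;0.08 0 0.0346 -0.0213 0;0.08 0 0.0346 -0.0213 0;0.08 0 0.0346 -0.0213 0;0.08 0 0.0346 -0.0213 0;0.08 0 0.0346 -0.0213 0;0.08 0 0.0346 -0.0213 0;0.08 0 0.0346 -0.0213 0;0.08 0 0 0 -6.5;0.08 0 0 0 -6.5"}}

```text
time: 1.25
ee_pos: [0.4221, -0.1977, 0.192]
ee_rot: [0.814, 1.413, -0.813]
contact_force: [0.3, -0.0, 0.3]
opening: 0.0798
```

{"method": "play_rows", "body": {"plan": "0.08 0 0 0 -6.6;0.08 0 0 0 -6.6;0.08 0 0 0 -6.6;0.08 0 0 0 -6.6;0.08 0 0 0 -6.6;0.08 0 0 0 -6.6;0.08 0 0 0 -6.6;0.08 0 0 0 -6.6"}}

```text
time: 1.92
ee_pos: [0.4209, -0.1996, 0.1921]
ee_rot: [0.099, 1.569, -0.099]
contact_force: [-0.5, -0.3, -0.7]
opening: 0.0802
```

```bash
python3 - <<'E'
from h import *
go(0.426,0.2904,0.10,-7); print(state()['joint_pos'].round(2),state()['time'])
E
```

```text
at [ 0.4209 -0.1996  0.1921] jaw -7.2 shift mm [ 92.2 486.8 -56.4] turn deg -0.2 rows>= 12
[-0.62  0.16 -0.18  1.23 -0.    1.08] 1.9167
```

{"method": "play_rows", "body": {"plan": "0.08 0 0.0406 -0.0047 0;0.08 0 0.0406 -0.0047 0;0.08 0 0.0406 -0.0047 0;0.08 0 0.0406 -0.0047 0;0.08 0 0.0406 -0.0047 0;0.08 0 0.0406 -0.0047 0;0.08 0 0.0406 -0.0047 0;0.08 0 0.0406 -0.0047 0;0.08 0 0.0406 -0.0047 0;0.08 0 0.0406 -0.0047 0;0.08 0 0.0406 -0.0047 0;0.08 0 0.0406 -0.0047 0"}}

```text
time: 2.92
ee_pos: [0.4284, 0.2929, 0.1922]
ee_rot: [0.103, 1.568, -0.103]
contact_force: [1.7, -0.7, 1.1]
opening: 0.08
```

{"method": "play_rows", "body": {"plan": "0.08 0.03 0 0 0;0.08 0.03 0 0 0;0.08 0.03 0 0 0;0.08 0.03 0 0 0;0.08 0 0 0 0;0.08 0 0 0 0"}}

```text
time: 3.42
ee_pos: [0.4282, 0.2903, 0.072]
ee_rot: [0.102, 1.57, -0.104]
contact_force: [0.7, 0.3, -0.2]
opening: 0.08
```

```bash
python3 - <<'E'
from h import *
go(0.426,0.2904,0.0,-7); s=state();print(s['joint_pos'].round(2),s['time'])
im=grab_frame('top'); np.save('t1.npy',im); crop('top',150,195,220,265,'pics/t1.png',8.5,im)
im=grab_frame('scene'); crop('scene',320,250,420,340,'pics/s1.png',6.6,im)
p,R=tool();print(proj('top',p),proj('scene',p))
E
```

```text
at [0.4282 0.2903 0.072 ] jaw -7.5 shift mm [72.  -0.1 -2. ] turn deg -0.5 rows>= 2
[ 0.44  0.32 -0.31  0.95 -0.    2.14] 3.4167
[184.52892644 239.02546355] [363.39370996 279.97964156]
```

{"method": "play_rows", "body": {"plan": "0.08 0.03 0 -0.002 0;0.08 0.03 0 0 0;0.08 0.012 0 0 0;0.08 0 0 0 0;0.045 0 0 0 0;0.045 0 0 0 0;0.045 0 0 0 0;0.045 0 0 0 0;0.045 0 0 0 0;0.045 0 0 0 0"}}

```text
time: 4.35
ee_pos: [0.4272, 0.291, 0.0006]
ee_rot: [0.104, 1.568, -0.103]
contact_force: [-0.4, -0.2, 0.0]
opening: 0.0452
```

```bash
python3 - <<'E'
from h import *
im=grab_frame('scene'); crop('scene',320,250,420,340,'pics/s2.png',6.6,im)
print(state()['opening'],state()['contact_force'])
E
```

```text
0.04490844714921952 [ 0.09411637 -0.17208707  0.21249691]
```

```bash
python3 - <<'E'
from h import *
p,R=tool()
for z in(0,.006,.012,.018,.024):
    q=p.copy();q[2]=z
    print(z,[((proj('scene',q+R@np.array([0,yy,zz]))-[320,250])*6.6).round(0).tolist() for yy in(.011,) for zz in(-.03,-.0225,.0225,.03)])
c=(np.array([0.426,0.2904]))
print([((proj('scene',[a,b,.018])-[320,250])*6.6).round(0).tolist() for a,b in[(0.426,.2904),(.4246,.2923),(.4274,.2885)]])
im=grab_frame('scene'); crop('scene',340,265,385,305,'pics/s3.png',15,im)
E
```

```text
0 [[330.0, 271.0], [318.0, 278.0], [241.0, 319.0], [228.0, 326.0]]
0.006 [[333.0, 265.0], [320.0, 271.0], [243.0, 312.0], [230.0, 319.0]]
0.012 [[335.0, 258.0], [322.0, 265.0], [245.0, 305.0], [232.0, 312.0]]
0.018 [[337.0, 251.0], [324.0, 258.0], [247.0, 299.0], [234.0, 306.0]]
0.024 [[339.0, 244.0], [326.0, 251.0], [249.0, 292.0], [236.0, 299.0]]
[[272.0, 258.0], [277.0, 259.0], [268.0, 257.0]]
```

```bash
python3 - <<'E'
from h import *
p,R=tool(); p[:]=[0.4282,0.2903,0.072]
for z in(0.072,.085,.10,.115):
    q=p.copy();q[2]=z
    print(z,[((proj('scene',q+R@np.array([0,yy,zz]))-[320,250])*6.6).round(0).tolist() for yy in(0,.011,) for zz in(-.05,-.04,.04,.05)])
im=grab_frame('scene'); crop('scene',330,120,440,310,'pics/s4.png',3.1,im)
E
```

```text
0.072 [[374.0, 152.0], [357.0, 161.0], [216.0, 234.0], [198.0, 243.0], [389.0, 170.0], [372.0, 179.0], [230.0, 252.0], [212.0, 262.0]]
0.085 [[379.0, 136.0], [362.0, 145.0], [220.0, 218.0], [202.0, 228.0], [394.0, 154.0], [377.0, 163.0], [235.0, 237.0], [216.0, 246.0]]
0.1 [[385.0, 117.0], [368.0, 126.0], [225.0, 200.0], [206.0, 209.0], [400.0, 135.0], [383.0, 144.0], [239.0, 218.0], [221.0, 228.0]]
0.115 [[391.0, 98.0], [374.0, 107.0], [230.0, 181.0], [211.0, 191.0], [406.0, 116.0], [389.0, 125.0], [244.0, 200.0], [226.0, 209.0]]
```

The fingers show in front of the case (crop s3: tips at about (230,385) and (470,290)), roughly 40 mm above the bench, although TCP z reads 0. They closed to 45 mm in the air above the case. I'll reopen and go down in small steps, watching force and pictures.

{"method": "play_rows", "body": {"plan": "0.08 0 0 0 0;0.08 0 0 0 0;0.08 0 0 0 0;0.08 0 0 0 0;0.08 0 0 0 0;0.08 0.005 0 0 0;0.08 0.005 0 0 0;0.08 0 0 0 0"}}

```text
time: 5.17
ee_pos: [0.4264, 0.2907, -0.0109]
ee_rot: [0.103, 1.57, -0.104]
contact_force: [-0.2, 0.0, 0.3]
opening: 0.0802
```

```bash
python3 - <<'E'
from h import *
im=grab_frame('scene'); crop('scene',335,255,400,310,'pics/s5.png',10,im)
s=state();print(s['ee_pos'],s['contact_force'],s['joint_pos'].round(3))
E
```

```text
[ 0.42646763  0.29067953 -0.01051976] [-0.66097779  0.80525469  0.34937694] [ 0.44   0.399 -0.442  0.73  -0.     2.143]
```

```bash
python3 - <<'E'
from h import *
from scipy.optimize import least_squares
p,R=tool()
L=np.array([351.5,294.5]);Rr=np.array([375.5,282.])
# intersect rays with vertical plane containing jaw axis offset yy toward camera
for yy in(0,.006,.011):
  for px in(L,Rr):
    o,d=ray('scene',*px); n=R[:,1]; c=p+R[:,1]*yy; s=((c-o)@n)/(d@n); X=o+s*d; print(yy,X.round(4),'jaw coord',((X-p)@R[:,2]).round(4))
E
```

```text
0 [0.4632 0.2858 0.0173] jaw coord 0.0371
0 [0.3708 0.2981 0.0163] jaw coord -0.0562
0.006 [0.4707 0.2909 0.0315] jaw coord 0.0438
0.006 [0.3794 0.303  0.0305] jaw coord -0.0483
0.011 [0.4769 0.2951 0.0433] jaw coord 0.0494
0.011 [0.3866 0.3071 0.0424] jaw coord -0.0418
```

{"method": "play_rows", "body": {"plan": "0.08 0.005 0 0 0;0.08 0.005 0 0 0;0.08 0 0 0 0;0.08 0 0 0 0"}}

```text
time: 5.55
ee_pos: [0.4267, 0.2908, -0.0202]
ee_rot: [0.103, 1.569, -0.104]
contact_force: [-1.1, 0.7, -0.1]
opening: 0.0798
```

```bash
python3 - <<'E'
from h import *
im=grab_frame('scene'); crop('scene',335,255,400,310,'pics/s6.png',10,im)
s=state();print(s['ee_pos'],s['contact_force'],s['joint_pos'].round(3))
E
```

```text
[ 0.42684266  0.29087444 -0.01994862] [ 1.07750651 -0.22138979 -1.0391637 ] [ 0.44   0.411 -0.455  0.705 -0.     2.143]
```

{"method": "play_rows", "body": {"plan": "0.08 0.004 0 0 0;0.08 0.004 0 0 0;0.08 0 0 0 0;0.06 0 0 0 0;0.046 0 0 0 0;0.046 0 0 0 0;0.046 0 0 0 0;0.046 0 0 0 0;0.046 0 0 0 0;0.046 0 0 0 0"}}

```text
time: 6.43
ee_pos: [0.427, 0.291, -0.0273]
ee_rot: [0.103, 1.568, -0.103]
contact_force: [-2.5, -1.8, 9.4]
opening: 0.0501
```

```bash
python3 - <<'E'
from h import *
im=grab_frame('scene'); crop('scene',335,255,400,310,'pics/s7.png',10,im)
s=state();print(s['ee_pos'],s['contact_force'],s['opening'])
E
```

```text
[ 0.42699435  0.29096573 -0.02730046] [-2.24326137 -0.95995869  8.11765112] 0.05035492711840411
```

{"method": "play_rows", "body": {"plan": "0.04 0 0 0 0;0.04 0 0 0 0;0.04 -0.005 0 0 0;0.04 -0.005 0 0 0;0.04 -0.01 0 0 0;0.04 -0.01 0 0 0;0.04 -0.01 0 0 0;0.04 0 0 0 0"}}

```text
time: 7.15
ee_pos: [0.428, 0.2914, 0.0141]
ee_rot: [0.104, 1.566, -0.102]
contact_force: [1.1, 0.2, 1.0]
opening: 0.0499
```

```bash
python3 - <<'E'
from h import *
im=grab_frame('scene'); crop('scene',335,245,400,300,'pics/s8.png',10,im)
s=state();print(s['ee_pos'],s['contact_force'],s['opening'])
E
```

```text
[0.42767995 0.29127293 0.01312738] [ 0.50453013 -0.05135768 -0.05857423] 0.04993609059352359
```

Case 1 is gripped and lifted: it is between the pads and has left the mat. Empirically, the held case's centre is at TCP z + 36 mm. I'll carry it to the first anvil slot.

```bash
python3 - <<'E'
from h import *
x,y,_=anv(0,-.072,0); go(x,y,0.10,4.44); 
E
```

```text
at [0.4277 0.2913 0.0131] jaw -7.5 shift mm [ -87.  -350.8  148.4] turn deg -12.0 rows>= 10
```

{"method": "play_rows", "body": {"plan": "0.04 -0.029 0 0 0;0.04 -0.029 0 0 0;0.04 -0.029 -0.02 0.008 0;0.04 0 -0.0368 0.0156 0;0.04 0 -0.0368 0.0156 0;0.04 0 -0.0368 0.0156 0;0.04 0 -0.0368 0.0156 0;0.04 0 -0.0368 0.0156 0;0.04 0 -0.0368 0.0156 0;0.04 0 -0.0368 0.0156 0;0.04 0 -0.0368 0.0156 0;0.04 0 -0.0368 0.0156 0"}}

```text
time: 8.2
ee_pos: [0.528, -0.0788, 0.0987]
ee_rot: [0.104, 1.569, -0.103]
contact_force: [0.5, 0.2, -0.1]
opening: 0.05
```

{"method": "play_rows", "body": {"plan": "0.04 0 0 0 -6;0.04 0 0 0 -6;0.04 0 0 0 0"}}

```text
time: 8.45
ee_pos: [0.5278, -0.0774, 0.0984]
ee_rot: [-0.064, 1.571, 0.064]
contact_force: [-0.1, 0.2, -0.2]
opening: 0.0501
```

```bash
python3 - <<'E'
from h import *
x,y,_=anv(0,-.072,0); go(x,y,0.04,4.44); 
im=grab_frame('top'); np.save('t2.npy',im); crop('top',150,135,330,265,'pics/t2.png',4.4,im)
im=grab_frame('scene'); crop('scene',200,150,330,290,'pics/s9.png',4.2,im)
E
```

```text
at [ 0.5278 -0.0774  0.0984] jaw 4.7 shift mm [58.4  1.2  1. ] turn deg 0.2 rows>= 2
```

{"method": "play_rows", "body": {"plan": "0.04 0.02 0.0012 0.001 0;0.04 0.02 0 0 0;0.04 0.016 0 0 0;0.04 0.004 0 0 0;0.04 0.002 0 0 0;0.04 0 0 0 0;0.04 0 0 0 0"}}

```text
time: 9.13
ee_pos: [0.5294, -0.0754, 0.038]
ee_rot: [-0.061, 1.569, 0.06]
contact_force: [0.5, -0.1, 0.1]
opening: 0.05
```

{"method": "play_rows", "body": {"plan": "0.04 0.003 0 0 0;0.04 0 0 0 0;0.04 0 0 0 0"}}

```text
time: 9.38
ee_pos: [0.529, -0.0755, 0.0344]
ee_rot: [-0.061, 1.57, 0.061]
contact_force: [0.6, -0.6, -0.4]
opening: 0.0503
```

{"method": "play_rows", "body": {"plan": "0.04 0.002 0 0 0;0.04 0 0 0 0;0.04 0 0 0 0"}}

```text
time: 9.63
ee_pos: [0.5288, -0.0754, 0.0321]
ee_rot: [-0.061, 1.57, 0.061]
contact_force: [0.8, 0.5, -0.9]
opening: 0.0497
```

{"method": "play_rows", "body": {"plan": "0.04 0.002 0 0 0;0.04 0 0 0 0;0.04 0 0 0 0"}}

```text
time: 9.88
ee_pos: [0.5288, -0.0754, 0.03]
ee_rot: [-0.061, 1.57, 0.061]
contact_force: [0.6, 0.8, 0.2]
opening: 0.0499
```

{"method": "play_rows", "body": {"plan": "0.04 0.0015 0 0 0;0.04 0 0 0 0;0.04 0 0 0 0"}}

```text
time: 10.13
ee_pos: [0.529, -0.0755, 0.0288]
ee_rot: [-0.061, 1.57, 0.061]
contact_force: [0.2, -0.5, 2.5]
opening: 0.05
```

{"method": "play_rows", "body": {"plan": "0.055 0 0 0 0;0.06 0 0 0 0;0.066 0 0 0 0;0.072 0 0 0 0;0.072 0 0 0 0;0.072 -0.01 0 0 0;0.072 -0.02 0 0 0;0.072 -0.03 0 0 0;0.072 -0.03 0 0 0"}}

```text
time: 10.88
ee_pos: [0.5282, -0.0752, 0.1194]
ee_rot: [-0.061, 1.571, 0.062]
contact_force: [0.7, -0.6, -0.4]
opening: 0.0723
```

```bash
python3 - <<'E'
from h import *
im=grab_frame('scene'); crop('scene',200,150,330,290,'pics/s10.png',4.2,im); 
for o in cases('scene',im,0.078): print(np.round(o[0],1),np.round(o[1],1),o[2].round(4),[np.round(a[:3],1) for a in o[3]])
go(0.5315,0.292,0.1,15)
E
```

```text
355.8 322.3 [0.5466 0.3792 0.078 ] [array([17.2, 61.9, 43.6]), array([17.3, 42.1, 32. ])]
335.5 307.5 [0.561  0.3112 0.078 ] [array([15.1, 62.1, 45.5]), array([13.2, 42.7, 32.7])]
375.4 303.6 [0.4607 0.3707 0.078 ] [array([12.4, 62.4, 44.8]), array([15.2, 40.5, 32.1])]
264.4 219.7 [ 0.5312 -0.0763  0.078 ] [array([ 4.3, 60.5, 49.4]), array([ 7.1, 26.6, 20.4])]
52.4 212.9 [ 1.0984 -0.5318  0.078 ] [array([  78.2, 1844.7,  502.8]), array([-88.5,  37.4,  18. ])]
at [ 0.5307 -0.0759  0.1251] jaw 4.5 shift mm [ 24.5 366.8  29.3] turn deg -10.5 rows>= 9
```

{"method": "play_rows", "body": {"plan": "0.08 0 0.0367 0.0029 0;0.08 0 0.0367 0.0029 0;0.08 0 0.0367 0.0029 0;0.08 0 0.0367 0.0029 0;0.08 0 0.0367 0.0029 0;0.08 0 0.0367 0.0029 0;0.08 0 0.0367 0.0029 0;0.08 0 0.0367 0.0029 0;0.08 0 0.0367 0.0029 0;0.08 0 0.0367 0.0029 -5.2;0.08 0.03 0 0 -5.3;0.08 0.03 0 0 0"}}

```text
time: 11.93
ee_pos: [0.5301, 0.2953, 0.0587]
ee_rot: [-0.211, 1.557, 0.213]
contact_force: [0.5, -0.4, -0.1]
opening: 0.0799
```

```bash
python3 - <<'E'
from h import *
go(0.5315,0.292,-0.026,15)
im=grab_frame('scene'); crop('scene',290,250,400,340,'pics/s11.png',6,im)
E
```

```text
at [0.5301 0.2953 0.0587] jaw 15.5 shift mm [84.7 -3.6  0.1] turn deg 0.5 rows>= 3
```

{"method": "play_rows", "body": {"plan": "0.08 0.03 -0.0036 0 0;0.08 0.03 0 0 0;0.08 0.018 0 0 0;0.08 0.005 0 0 0;0.08 0 0 0 0;0.045 0 0 0 0;0.04 0 0 0 0;0.04 0 0 0 0;0.04 0 0 0 0;0.04 0 0 0 0;0.04 0 0 0 0"}}

```text
time: 12.9
ee_pos: [0.5312, 0.2896, -0.0221]
ee_rot: [-0.204, 1.558, 0.205]
contact_force: [-2.1, -3.2, 14.2]
opening: 0.0488
```

```bash
python3 - <<'E'
from h import *
s=state();print(s['ee_pos'],s['contact_force'],s['opening'])
im=grab_frame('scene'); crop('scene',300,260,380,330,'pics/s12.png',8.5,im)
E
```

```text
[ 0.53124212  0.28958113 -0.02210954] [-2.11477888 -3.16744735 14.17786785] 0.048762355564923705
```

```bash
python3 - <<'E'
from h import *
p,R=tool(); print(yaw_of(R))
for zz in (.026,.032,.038):
  for z in(0,.009,.018):
    print(zz,z,[((proj('scene',np.array([p[0],p[1],z])+R@np.array([0,yy,zz])+np.array([.0015,-.0017,0])*0)-[300,260])*8.5).round(0).tolist() for yy in(-.011,0,.011)])
E
```

```text
14.956710859036324
0.026 0 [[233.0, 460.0], [259.0, 478.0], [285.0, 495.0]]
0.026 0.009 [[236.0, 448.0], [262.0, 465.0], [288.0, 483.0]]
0.026 0.018 [[238.0, 435.0], [264.0, 453.0], [291.0, 470.0]]
0.032 0 [[224.0, 472.0], [250.0, 490.0], [276.0, 507.0]]
0.032 0.009 [[226.0, 460.0], [252.0, 477.0], [278.0, 495.0]]
0.032 0.018 [[228.0, 447.0], [255.0, 465.0], [281.0, 482.0]]
0.038 0 [[214.0, 484.0], [240.0, 502.0], [266.0, 520.0]]
0.038 0.009 [[216.0, 472.0], [243.0, 489.0], [269.0, 507.0]]
0.038 0.018 [[219.0, 459.0], [245.0, 477.0], [272.0, 495.0]]
```

{"method": "play_rows", "body": {"plan": "0.04 -0.005 0 0 0;0.04 -0.005 0 0 0;0.04 -0.01 0 0 0;0.04 -0.01 0 0 0;0.04 -0.01 0 0 0;0.04 0 0 0 0"}}

```text
time: 13.45
ee_pos: [0.5314, 0.2897, 0.0183]
ee_rot: [-0.204, 1.558, 0.205]
contact_force: [0.5, -1.0, 0.5]
opening: 0.048
```

```bash
python3 - <<'E'
from h import *
s=state();print(s['ee_pos'],s['contact_force'],s['opening'])
im=grab_frame('scene'); crop('scene',300,250,380,320,'pics/s13.png',8.5,im)
E
```

```text
[0.53141474 0.28974538 0.01826738] [ 0.52797483 -0.9859419   0.49218496] 0.0479959015940739
```

Case 2 is only held by its top edge: the tip, at about (283,498), ends at the case's top rim and the opening is creeping. I'll set it back and regrasp lower.

{"method": "play_rows", "body": {"plan": "0.04 0.015 0 0 0;0.04 0.015 0 0 0;0.04 0.006 0 0 0;0.04 0.003 0 0 0;0.07 0 0 0 0;0.08 0 0 0 0;0.08 0 0 0 0;0.08 0 0 0 0"}}

```text
time: 14.17
ee_pos: [0.5302, 0.2892, -0.0234]
ee_rot: [-0.205, 1.561, 0.205]
contact_force: [-1.1, 0.5, -0.2]
opening: 0.0799
```

{"method": "play_rows", "body": {"plan": "0.08 0.005 0 0 0;0.08 0.005 0 0 0;0.08 0.004 0 0 0;0.08 0 0 0 0;0.08 0 0 0 0"}}

```text
time: 14.58
ee_pos: [0.5299, 0.2891, -0.0378]
ee_rot: [-0.205, 1.562, 0.205]
contact_force: [0.2, -0.6, 0.4]
opening: 0.0799
```

{"method": "play_rows", "body": {"plan": "0.06 0 0 0 0;0.045 0 0 0 0;0.04 0 0 0 0;0.04 0 0 0 0;0.04 0 0 0 0;0.04 0 0 0 0;0.04 0 0 0 0"}}

```text
time: 15.17
ee_pos: [0.5304, 0.2893, -0.0368]
ee_rot: [-0.205, 1.56, 0.205]
contact_force: [-1.7, -0.2, 6.6]
opening: 0.0507
```

```bash
python3 - <<'E'
from h import *
s=state();print(s['ee_pos'],s['contact_force'],s['opening'])
im=grab_frame('scene'); crop('scene',300,260,380,330,'pics/s14.png',8.5,im)
E
```

```text
[ 0.5304021   0.28932464 -0.03680133] [-1.74573904 -0.17218725  6.58971208] 0.050691404079850254
```

```bash
python3 - <<'E'
from h import *
x,y,_=anv(0,-.024,0); go(x,y,0.10,4.44); 
E
```

```text
at [ 0.5304  0.2893 -0.0368] jaw 15.0 shift mm [-136.9 -305.4  -87.2] turn deg 10.5 rows>= 9
```

{"method": "play_rows", "body": {"plan": "0.04 -0.02 0 0 0;0.04 -0.035 0 0 0;0.04 -0.035 0 0 0;0.04 -0.036 -0.02 -0.006 0;0.04 -0.01 -0.0358 -0.0102 0;0.04 0 -0.0358 -0.0102 0;0.04 0 -0.0358 -0.0102 0;0.04 0 -0.0358 -0.0102 0;0.04 0 -0.0358 -0.0102 0;0.04 0 -0.0358 -0.0102 0;0.04 0 -0.0358 -0.0102 0;0.04 0 -0.0358 -0.0102 5"}}

```text
time: 16.22
ee_pos: [0.5243, -0.0311, 0.0989]
ee_rot: [-0.138, 1.566, 0.138]
contact_force: [1.6, -0.6, -0.0]
opening: 0.0507
```

{"method": "play_rows", "body": {"plan": "0.04 0 0 0 5.5;0.04 0.02 0 0 0;0.04 0.02 0 0 0;0.04 0 0 0 0"}}

```text
time: 16.55
ee_pos: [0.5228, -0.0293, 0.0561]
ee_rot: [-0.06, 1.574, 0.061]
contact_force: [-1.3, -0.1, -1.0]
opening: 0.0507
```

```bash
python3 - <<'E'
from h import *
x,y,_=anv(0,-.024,0); go(x,y,0.03,4.44); s=state(); print(s['opening'])
im=grab_frame('scene'); crop('scene',200,150,330,290,'pics/s15.png',4.2,im)
E
```

```text
at [ 0.5228 -0.0293  0.0561] jaw 4.4 shift mm [26.1  0.9  2.2] turn deg -0.0 rows>= 1
0.050734335198503525
```

{"method": "play_rows", "body": {"plan": "0.04 0.02 0.0009 0.002 0;0.04 0.008 0 0 0;0.04 0.003 0 0 0;0.04 0 0 0 0;0.04 0 0 0 0"}}

```text
time: 17.02
ee_pos: [0.5269, -0.0283, 0.0284]
ee_rot: [-0.061, 1.569, 0.061]
contact_force: [0.0, -0.4, -1.1]
opening: 0.0508
```

{"method": "play_rows", "body": {"plan": "0.04 0.002 0 0 0;0.04 0 0 0 0;0.04 0 0 0 0"}}

```text
time: 17.27
ee_pos: [0.5267, -0.0284, 0.026]
ee_rot: [-0.061, 1.57, 0.061]
contact_force: [0.4, 0.1, -0.3]
opening: 0.0507
```

{"method": "play_rows", "body": {"plan": "0.04 0.003 0 -0.0015 0;0.04 0 0 0 0;0.04 0 0 0 0"}}

```text
time: 17.52
ee_pos: [0.5248, -0.0284, 0.0226]
ee_rot: [-0.061, 1.57, 0.061]
contact_force: [0.4, 0.0, -0.6]
opening: 0.0508
```

{"method": "play_rows", "body": {"plan": "0.04 0.002 0 0 0;0.04 0 0 0 0;0.04 0 0 0 0"}}

```text
time: 17.77
ee_pos: [0.525, -0.0284, 0.0206]
ee_rot: [-0.061, 1.57, 0.061]
contact_force: [-0.1, 0.7, -0.7]
opening: 0.0507
```

{"method": "play_rows", "body": {"plan": "0.04 0.002 0 0 0;0.04 0 0 0 0;0.04 0 0 0 0"}}

```text
time: 18.02
ee_pos: [0.5253, -0.0285, 0.0192]
ee_rot: [-0.061, 1.569, 0.061]
contact_force: [-3.0, 0.3, 10.5]
opening: 0.0508
```

```bash
python3 - <<'E'
from h import *
s=state(); print(s['opening'],s['contact_force'],s['ee_pos'])
im=grab_frame('scene'); crop('scene',240,190,300,245,'pics/s16.png',11,im)
E
```

```text
0.05082057014111864 [-2.98902305  0.29230303 10.52176459] [ 0.52534406 -0.02850855  0.0191659 ]
```

{"method": "play_rows", "body": {"plan": "0.055 0 0 0 0;0.06 0 0 0 0;0.066 0 0 0 0;0.072 0 0 0 0;0.072 0 0 0 0;0.072 -0.01 0 0 0;0.072 -0.02 0 0 0;0.072 -0.035 0 0 0;0.072 -0.035 0 0 0"}}

```text
time: 18.82
ee_pos: [0.5242, -0.0282, 0.1193]
ee_rot: [-0.061, 1.572, 0.062]
contact_force: [1.5, -0.2, -0.0]
opening: 0.072
```

```bash
python3 - <<'E'
from h import *
im=grab_frame('scene'); crop('scene',200,150,410,340,'pics/s17.png',3.1,im); 
for z in(.018,.078):
  for o in cases('scene',im,z): print(z,np.round(o[0],1),np.round(o[1],1),o[2].round(4),[np.round(a[:3],1) for a in o[3]])
go(0.516,0.3635,0.1,17)
E
```

```text
0.018 355.8 322.2 [0.5177 0.3617 0.018 ] [array([17.5, 65.4, 45.9]), array([16.9, 44.5, 33.4])]
0.018 375.4 303.6 [0.4273 0.3528 0.018 ] [array([12.7, 65.9, 47.2]), array([14. , 42.9, 34. ])]
0.018 274.0 228.3 [ 0.4977 -0.0674  0.018 ] [array([-85.5, 101.8,  64.1]), array([11.8, 28.8, 21.5])]
0.018 138.3 180.3 [ 0.7769 -0.5719  0.018 ] [array([ 89.9, 291.8, 176.2]), array([78.8, 37. , 30.2])]
0.018 52.5 212.8 [ 1.0999 -0.6003  0.018 ] [array([  78.2, 1948. ,  530.9]), array([-88.1,  34.8,  16.8])]
0.078 355.8 322.2 [0.5464 0.3792 0.078 ] [array([17.5, 61.9, 43.5]), array([16.9, 42.2, 31.6])]
0.078 375.4 303.6 [0.4607 0.3708 0.078 ] [array([12.7, 62.4, 44.7]), array([14. , 40.7, 32.2])]
0.078 274.0 228.3 [ 0.5275 -0.0273  0.078 ] [array([-85.5,  96.4,  60.7]), array([11.8, 27.2, 20.4])]
0.078 138.3 180.3 [ 0.7919 -0.5052  0.078 ] [array([ 89.9, 276.4, 166.9]), array([78.8, 35. , 28.6])]
0.078 52.5 212.8 [ 1.0979 -0.532   0.078 ] [array([  78.2, 1845.1,  502.8]), array([-88.1,  33. ,  15.9])]
at [ 0.5272 -0.0288  0.1261] jaw 4.5 shift mm [ 25.5 392.   19.3] turn deg -12.5 rows>= 10
```

Both placed cases lie crosswise on the anvil, at about (203,220) and (231,248). The remaining two have not moved. Next is case 3.

{"method": "play_rows", "body": {"plan": "0.08 0 0.0392 0.0019 0;0.08 0 0.0392 0.0019 0;0.08 0 0.0392 0.0019 0;0.08 0 0.0392 0.0019 0;0.08 0 0.0392 0.0019 0;0.08 0 0.0392 0.0019 0;0.08 0 0.0392 0.0019 0;0.08 0 0.0392 0.0019 0;0.08 0 0.0392 0.0019 0;0.08 0 0.0392 0.0019 -6.2;0.08 0.03 0 0 -6.3;0.08 0.03 0 0 0"}}

```text
time: 19.87
ee_pos: [0.5143, 0.3668, 0.0587]
ee_rot: [-0.239, 1.554, 0.241]
contact_force: [1.2, -0.6, -0.8]
opening: 0.0802
```

{"method": "play_rows", "body": {"plan": "0.08 0.02 0 0 0;0.08 0 0 0 0;0.08 0 0 0 0"}}

```text
time: 20.12
ee_pos: [0.513, 0.3636, 0.0384]
ee_rot: [-0.233, 1.56, 0.232]
contact_force: [0.4, 0.1, 0.4]
opening: 0.0799
```

```bash
python3 - <<'E'
from h import *
go(0.516,0.3635,-0.037,17)
im=grab_frame('scene'); crop('scene',300,270,400,350,'pics/s18.png',6,im)
E
```

```text
at [0.513  0.3636 0.0384] jaw 17.0 shift mm [75.4 -0.9  2.9] turn deg -0.0 rows>= 2
```

{"method": "play_rows", "body": {"plan": "0.072 0.025 0 0.003 0;0.072 0.025 0 0 0;0.072 0.018 0 0 0;0.072 0.007 0 0 0;0.072 0 0 0 0;0.055 0 0 0 0;0.04 0 0 0 0;0.04 0 0 0 0;0.04 0 0 0 0;0.04 0 0 0 0"}}

```text
time: 21.0
ee_pos: [0.5176, 0.3653, -0.0341]
ee_rot: [-0.231, 1.555, 0.233]
contact_force: [-1.6, -0.7, 6.3]
opening: 0.0505
```

```bash
python3 - <<'E'
from h import *
s=state(); print(s['opening'],s['contact_force'],s['ee_pos'])
x,y,_=anv(0,.024,0); go(x,y,0.10,4.44)
im=grab_frame('scene'); crop('scene',300,270,400,350,'pics/s19.png',6,im)
E
```

```text
0.05052394275701254 [-1.60738489 -0.73999822  6.26293022] [ 0.5175882   0.36529224 -0.03410391]
at [ 0.5176  0.3653 -0.0341] jaw 17.0 shift mm [-134.6 -331.6  -97. ] turn deg 12.5 rows>= 9
```

{"method": "play_rows", "body": {"plan": "0.04 -0.02 0 0 0;0.04 -0.035 0 0 0;0.04 -0.035 0 0 0;0.04 -0.035 -0.02 -0.006 0;0.04 -0.01 -0.039 -0.0114 0;0.04 0 -0.039 -0.0114 0;0.04 0 -0.039 -0.0114 0;0.04 0 -0.039 -0.0114 0;0.04 0 -0.039 -0.0114 0;0.04 0 -0.039 -0.0114 0;0.04 0 -0.039 -0.0114 0;0.04 0 -0.039 -0.0114 0"}}

```text
time: 22.05
ee_pos: [0.5205, 0.017, 0.1003]
ee_rot: [-0.233, 1.556, 0.232]
contact_force: [0.9, 0.2, -1.4]
opening: 0.0506
```

{"method": "play_rows", "body": {"plan": "0.04 0 0 0 6.2;0.04 0.02 0 0 6.3;0.04 0.02 0 0 0;0.04 0.015 0 0 0;0.04 0 0 0 0"}}

```text
time: 22.47
ee_pos: [0.5194, 0.0189, 0.0427]
ee_rot: [-0.061, 1.572, 0.061]
contact_force: [-0.6, 0.1, -1.3]
opening: 0.0508
```

```bash
python3 - <<'E'
from h import *
s=state(); print(s['opening'],s['contact_force'],s['ee_pos'])
x,y,_=anv(0,.024,0); go(x,y,0.025,4.44)
E
```

```text
0.05075997345713008 [-0.58571939  0.08045394 -1.30128024] [0.51939242 0.01892252 0.04266975]
at [0.5194 0.0189 0.0427] jaw 4.4 shift mm [17.7  0.6  1.8] turn deg 0.0 rows>= 1
```

{"method": "play_rows", "body": {"plan": "0.04 0.013 0 0.001 0;0.04 0.004 0 0 0;0.04 0 0 0 0;0.04 0 0 0 0"}}

```text
time: 22.8
ee_pos: [0.5217, 0.0191, 0.0277]
ee_rot: [-0.061, 1.569, 0.061]
contact_force: [-0.1, -0.6, -0.4]
opening: 0.0503
```

{"method": "play_rows", "body": {"plan": "0.04 0.002 0 0 0;0.04 0 0 0 0;0.04 0 0 0 0"}}

```text
time: 23.05
ee_pos: [0.5215, 0.0191, 0.025]
ee_rot: [-0.061, 1.569, 0.061]
contact_force: [0.1, -0.2, 0.1]
opening: 0.0503
```

{"method": "play_rows", "body": {"plan": "0.04 0.002 0 0 0;0.04 0 0 0 0;0.04 0 0 0 0"}}

```text
time: 23.3
ee_pos: [0.5212, 0.0191, 0.0226]
ee_rot: [-0.061, 1.57, 0.061]
contact_force: [-0.4, -0.3, -0.4]
opening: 0.0504
```

{"method": "play_rows", "body": {"plan": "0.04 0.0015 0 0 0;0.04 0 0 0 0;0.04 0 0 0 0"}}

```text
time: 23.55
ee_pos: [0.5214, 0.0191, 0.0218]
ee_rot: [-0.061, 1.569, 0.061]
contact_force: [-4.6, -0.4, 13.8]
opening: 0.0505
```

Contact at 0.022, as expected. I'll release.

{"method": "play_rows", "body": {"plan": "0.055 0 0 0 0;0.06 0 0 0 0;0.066 0 0 0 0;0.072 0 0 0 0;0.072 0 0 0 0;0.072 -0.01 0 0 0;0.072 -0.02 0 0 0;0.072 -0.035 0 0 0;0.072 -0.035 0 0 0"}}

```text
time: 24.3
ee_pos: [0.5204, 0.0192, 0.1218]
ee_rot: [-0.061, 1.572, 0.061]
contact_force: [1.6, -0.1, 0.9]
opening: 0.0719
```

```bash
python3 - <<'E'
from h import *
im=grab_frame('scene'); crop('scene',200,150,410,340,'pics/s20.png',3.1,im); 
for z in(.018,.078):
  for o in cases('scene',im,z)[:4]: print(z,np.round(o[0],1),np.round(o[1],1),o[2].round(4),[np.round(a[:3],1) for a in o[3]])
go(0.4256,0.3544,0.1,13)
E
```

```text
0.018 375.5 303.6 [0.4272 0.353  0.018 ] [array([13. , 66.1, 47. ]), array([13.1, 42.7, 34. ])]
0.018 282.0 235.4 [ 0.4947 -0.0257  0.018 ] [array([-85.7, 147.4,  64.1]), array([-0.3, 44.9, 29.2])]
0.018 138.9 180.6 [ 0.7757 -0.5684  0.018 ] [array([ 89.9, 292. , 176.1]), array([-87.6,  53.2,  30.3])]
0.018 33.4 158.4 [ 1.0738 -0.9532  0.018 ] [array([  78.2, 1948. ,  530.6]), array([81.1, 61. , 16.5])]
0.078 375.5 303.6 [0.4607 0.3709 0.078 ] [array([13. , 62.6, 44.5]), array([13.1, 40.4, 32.2])]
0.078 282.0 235.4 [0.5247 0.0122 0.078 ] [array([-85.7, 139.6,  60.7]), array([-0.3, 42.5, 27.7])]
0.078 138.9 180.6 [ 0.7908 -0.5019  0.078 ] [array([ 89.9, 276.6, 166.8]), array([-87.6,  50.4,  28.7])]
0.078 33.4 158.4 [ 1.0732 -0.8664  0.078 ] [array([  78.2, 1845.1,  502.6]), array([81.1, 57.8, 15.7])]
at [0.5234 0.0189 0.1285] jaw 4.5 shift mm [ 27.6 342.2 -71.5] turn deg -8.5 rows>= 9
```

Three cases are on the anvil in a row, and the last one is still at (545,480). Now case 4.

{"method": "play_rows", "body": {"plan": "0.08 0 0.034 -0.0072 0;0.08 0 0.0342 -0.0072 0;0.08 0 0.0342 -0.0072 0;0.08 0 0.0342 -0.0072 0;0.08 0 0.0342 -0.0072 0;0.08 0 0.0342 -0.0072 0;0.08 0 0.0342 -0.0072 0;0.08 0 0.0342 -0.0072 0;0.08 0 0.0342 -0.0072 0;0.08 0 0.0342 -0.007 -4.2;0.08 0.03 0 0 -4.3;0.08 0.03 0 0 0"}}

```text
time: 25.35
ee_pos: [0.4234, 0.3567, 0.0613]
ee_rot: [-0.182, 1.56, 0.185]
contact_force: [1.1, -0.6, -0.2]
opening: 0.0801
```

{"method": "play_rows", "body": {"plan": "0.08 0.02 0 0 0;0.08 0 0 0 0;0.08 0 0 0 0"}}

```text
time: 25.6
ee_pos: [0.4226, 0.354, 0.0409]
ee_rot: [-0.178, 1.565, 0.177]
contact_force: [0.3, 1.0, 0.2]
opening: 0.0803
```

```bash
python3 - <<'E'
from h import *
go(0.4256,0.3544,-0.035,13)
im=grab_frame('scene'); crop('scene',320,250,420,340,'pics/s21.png',6,im)
E
```

```text
at [0.4226 0.354  0.0409] jaw 13.0 shift mm [75.9 -0.2  3.1] turn deg -0.0 rows>= 2
```

{"method": "play_rows", "body": {"plan": "0.076 0.025 0 0.003 0;0.076 0.025 0 0 0;0.076 0.018 0 0 0;0.076 0.008 0 0 0;0.076 0 0 0 0;0.055 0 0 0 0;0.04 0 0 0 0;0.04 0 0 0 0;0.04 0 0 0 0;0.04 0 0 0 0"}}

```text
time: 26.48
ee_pos: [0.4271, 0.3555, -0.0329]
ee_rot: [-0.177, 1.561, 0.178]
contact_force: [-1.4, -1.5, 9.8]
opening: 0.0504
```

```bash
python3 - <<'E'
from h import *
s=state(); print(s['opening'],s['contact_force'],s['ee_pos'])
x,y,_=anv(0,.072,0); go(x,y,0.10,4.44)
im=grab_frame('scene'); crop('scene',330,270,410,330,'pics/s22.png',6,im)
E
```

```text
0.05039445774878668 [-1.38221984 -1.47489892  9.79947372] [ 0.42709869  0.35552146 -0.03290189]
at [ 0.4271  0.3555 -0.0329] jaw 13.0 shift mm [-133.1 -300.9   23.8] turn deg 8.5 rows>= 8
```

{"method": "play_rows", "body": {"plan": "0.04 -0.02 0 0 0;0.04 -0.035 0 0 0;0.04 -0.035 0 0 0;0.04 -0.035 -0.02 0.0015 0;0.04 -0.008 -0.035 0.0028 0;0.04 0 -0.0351 0.0028 0;0.04 0 -0.0351 0.0028 0;0.04 0 -0.0351 0.0028 0;0.04 0 -0.0351 0.0028 0;0.04 0 -0.0351 0.0028 0;0.04 0 -0.0351 0.0028 0;0.04 0 -0.0351 0.0028 0"}}

```text
time: 27.53
ee_pos: [0.5174, 0.0655, 0.0996]
ee_rot: [-0.178, 1.561, 0.177]
contact_force: [0.5, 0.5, 0.3]
opening: 0.0506
```

{"method": "play_rows", "body": {"plan": "0.04 0 0 0 4.2;0.04 0.02 0 0 4.3;0.04 0.02 0 0 0;0.04 0.015 0 0 0;0.04 0 0 0 0"}}

```text
time: 27.95
ee_pos: [0.5157, 0.0671, 0.042]
ee_rot: [-0.061, 1.572, 0.061]
contact_force: [-1.1, 0.2, -1.0]
opening: 0.0507
```

```bash
python3 - <<'E'
from h import *
s=state(); print(s['opening'],s['contact_force'],s['ee_pos'])
x,y,_=anv(0,.072,0); go(x,y,0.025,4.44)
im=grab_frame('scene'); crop('scene',200,150,410,340,'pics/s23.png',3.1,im); 
E
```

```text
0.05067307126062365 [-1.08965632  0.23191756 -0.95970482] [0.51567607 0.06710854 0.04196262]
at [0.5157 0.0671 0.042 ] jaw 4.4 shift mm [17.   0.2  1.8] turn deg 0.0 rows>= 1
```

{"method": "play_rows", "body": {"plan": "0.04 0.013 0 0.001 0;0.04 0.004 0 0 0;0.04 0 0 0 0;0.04 0 0 0 0"}}

```text
time: 28.33
ee_pos: [0.5181, 0.0674, 0.0271]
ee_rot: [-0.061, 1.569, 0.061]
contact_force: [0.2, 0.6, -0.3]
opening: 0.0505
```

{"method": "play_rows", "body": {"plan": "0.04 0.002 0 0 0;0.04 0 0 0 0;0.04 0 0 0 0"}}

```text
time: 28.58
ee_pos: [0.5179, 0.0673, 0.0245]
ee_rot: [-0.061, 1.57, 0.061]
contact_force: [-0.6, -0.4, -0.1]
opening: 0.0506
```

{"method": "play_rows", "body": {"plan": "0.04 0.0015 0 0 0;0.04 0 0 0 0;0.04 0 0 0 0"}}

```text
time: 28.83
ee_pos: [0.518, 0.0673, 0.0231]
ee_rot: [-0.061, 1.569, 0.061]
contact_force: [-2.0, -0.3, 6.7]
opening: 0.0505
```

{"method": "play_rows", "body": {"plan": "0.055 0 0 0 0;0.06 0 0 0 0;0.066 0 0 0 0;0.072 0 0 0 0;0.072 0 0 0 0;0.072 -0.01 0 0 0;0.072 -0.02 0 0 0;0.072 -0.035 0 0 0;0.072 -0.035 0 0 0"}}

```text
time: 29.58
ee_pos: [0.5168, 0.0673, 0.1233]
ee_rot: [-0.061, 1.572, 0.061]
contact_force: [1.0, 0.6, -0.0]
opening: 0.0722
```

{"method": "play_rows", "body": {"plan": "0.072 -0.04 0 0 0;0.072 -0.04 0 0 0;0.072 -0.03 0.02 -0.03 0;0.072 -0.03 0.03 -0.025 0;0.072 -0.03 0.03 -0.025 0;0.072 -0.03 0.03 0 0;0.072 0 0.03 0 0;0.072 0 0.03 0 0;0.072 0 0.03 0 0;0.072 0 0 0 0"}}

```text
time: 30.42
ee_pos: [0.4337, 0.2531, 0.3092]
ee_rot: [-0.063, 1.57, 0.064]
contact_force: [-0.1, 0.1, 0.8]
opening: 0.072
```

```bash
python3 - <<'E'
from h import *
im=grab_frame('scene'); crop('scene',220,170,330,280,'pics/s24.png',5.4,im); 
im=grab_frame('top'); np.save('t3.npy',im); crop('top',215,130,325,250,'pics/t4.png',5,im); 
s=state(); print(s['ee_pos'],s['contact_force'])
E
```

```text
[0.43414082 0.25005121 0.30925881] [ 0.508097   -0.49961661 -0.11659208]
```

```bash
python3 - <<'E'
from h import *
im=np.load('t3.npy')
a0=np.array([0.5215,-0.0026]); 
for o in cases('top',im,.078):
    d=Rot.from_euler('z',-AY,degrees=True).apply(np.r_[o[2][:2]-a0,0]); print(o[2].round(4),'anvil',(d*1000).round(1),[np.round(a[0]-AY,1) for a in o[3]])
# handle in top: red bar
S=6; big=cv2.resize(im,None,fx=S,fy=S,interpolation=cv2.INTER_CUBIC); h=hsv(big)
m=(((h[...,0]<6)|(h[...,0]>174))&(h[...,1]>150)&(h[...,2]>120)).astype(np.uint8); m[:140*S]=0; m[165*S:]=0; m[:,:235*S]=0; m[:,310*S:]=0
cs,_=cv2.findContours(m,cv2.RETR_EXTERNAL,cv2.CHAIN_APPROX_NONE); c=max(cs,key=cv2.contourArea)
(ct,wh,a)=cv2.minAreaRect(c); u,v=(ct[0]+.5)/S-.5,(ct[1]+.5)/S-.5; print('handle px',u,v,wh,a, onz('top',u,v,0.298))
im=grab_frame('scene'); big=cv2.resize(im,None,fx=S,fy=S,interpolation=cv2.INTER_CUBIC); h=hsv(big)
m=(((h[...,0]<6)|(h[...,0]>174))&(h[...,1]>150)&(h[...,2]>120)).astype(np.uint8); m[:190*S]=0; m[240*S:]=0; m[:,:205*S]=0; m[:,260*S:]=0
cs,_=cv2.findContours(m,cv2.RETR_EXTERNAL,cv2.CHAIN_APPROX_NONE); c=max(cs,key=cv2.contourArea)
(ct,wh,a)=cv2.minAreaRect(c); u2,v2=(ct[0]+.5)/S-.5,(ct[1]+.5)/S-.5; print('handle px',u2,v2,wh,a, onz('scene',u2,v2,0.295))
E
```

```text
[0.5156 0.0673 0.078 ] anvil [-0.5 70.2  0. ] [np.float64(0.6), np.float64(0.7)]
[0.519  0.0183 0.078 ] anvil [-0.8 21.1  0. ] [np.float64(-89.6), np.float64(-0.4)]
[ 0.5269 -0.0746  0.078 ] anvil [ -0.2 -72.2   0. ] [np.float64(-0.3), np.float64(2.9)]
[ 0.7893 -0.388   0.078 ] anvil [ 237.1 -405.     0. ] [np.float64(85.3), np.float64(52.1)]
handle px 270.66611735026044 146.99162801106772 (38.16056823730469, 287.8970642089844) 86.14319610595703 [0.68653132 0.01038556 0.298     ]
handle px 233.8332722981771 212.86726888020834 (273.3377380371094, 44.91754913330078) 42.66948318481445 [0.69051504 0.00941727 0.295     ]
```

All four cases are crosswise on the anvil: x offset under 1 mm, y about 70, 21, (-27) and -72 mm, angles within 3°. The detector split the second-from-right case, but the picture shows it is fine. Next, the lever handle.

```bash
python3 - <<'E'
from h import *
print(onz('top',275,137,0),onz('top',275,130,0.1))
go(0.6885,0.009,0.36,4.44)
E
```

```text
[7.88224723e-01 2.97361045e-04 0.00000000e+00] [ 7.87291980e-01 -2.16667175e-04  1.00000000e-01]
at [0.4343 0.2493 0.3093] jaw 4.5 shift mm [ -50.6 -259.5  234.5] turn deg 0.1 rows>= 9
```

{"method": "play_rows", "body": {"plan": "0.06 -0.025 0 0 0;0.06 -0.025 0 0 0;0.06 0 -0.0288 0.0255 0;0.06 0 -0.0288 0.0258 0;0.06 0 -0.0288 0.0258 0;0.06 0 -0.0288 0.0258 0;0.06 0 -0.0288 0.0258 0;0.06 0 -0.0288 0.0258 0;0.06 0 -0.0288 0.0258 0;0.06 0 -0.0288 0.0258 0;0.06 0 -0.0288 0.0258 0;0.06 0 0 0 0"}}

```text
time: 31.57
ee_pos: [0.6778, 0.016, 0.3583]
ee_rot: [-0.058, 1.572, 0.057]
contact_force: [-0.7, 0.1, -0.5]
opening: 0.0601
```

```bash
python3 - <<'E'
from h import *
go(0.6885,0.009,0.27,4.44)
im=grab_frame('scene'); crop('scene',170,100,300,240,'pics/s25.png',4.2,im)
im=grab_frame('top'); crop('top',215,110,325,220,'pics/t5.png',5,im); 
E
```

```text
at [0.6778 0.016  0.3583] jaw 4.2 shift mm [88.3 -7.8 10.3] turn deg -0.3 rows>= 3
```

```bash
python3 - <<'E'
from h import *
p,R=tool(); print(p)
L=np.array([170+228/4.2,100+385/4.2]);Q=np.array([170+335/4.2,100+330/4.2])
for yy in(-.005,0,.005,.011):
  for px in(L,Q):
    o,d=ray('scene',*px); n=R[:,1]; c=p+R[:,1]*yy; s=((c-o)@n)/(d@n); X=o+s*d; print(yy,X.round(4),'jaw',((X-p)@R[:,2]).round(4))
# handle proj in scene at centre & ends
for yy in(-.07,0,.07): print(((proj('scene',anv(.166,yy,.235))-[170,100])*4.2).round())
E
```

```text
[0.67534223 0.01934488 0.35983289]
-0.005 [0.7157 0.0174 0.3982] jaw 0.0401
-0.005 [0.6349 0.0113 0.3931] jaw -0.0409
0 [0.7184 0.0226 0.404 ] jaw 0.0431
0 [0.6382 0.0165 0.399 ] jaw -0.0373
0.005 [0.7211 0.0278 0.4099] jaw 0.0462
0.005 [0.6415 0.0218 0.4049] jaw -0.0336
0.011 [0.7243 0.0341 0.4169] jaw 0.0498
0.011 [0.6455 0.0281 0.4119] jaw -0.0292
[206. 413.]
[270. 472.]
[338. 535.]
```

{"method": "play_rows", "body": {"plan": "0.06 0 -0.005 0.006 0;0.06 0 -0.005 0.006 0;0.06 0 0 0 0;0.06 0 0 0 0;0.06 0 0 0 0"}}

```text
time: 32.08
ee_pos: [0.6854, 0.0128, 0.3609]
ee_rot: [-0.061, 1.569, 0.062]
contact_force: [0.2, 0.2, -0.9]
opening: 0.06
```

```bash
python3 - <<'E'
from h import *
go(0.6885,0.009,0.27,4.44)
E
```

```text
at [0.6854 0.0128 0.3609] jaw 4.5 shift mm [90.9 -4.1  2.7] turn deg 0.0 rows>= 3
```

{"method": "play_rows", "body": {"plan": "0.06 0.015 -0.004 0.0025 0;0.06 0.015 0 0 0;0.06 0.015 0 0 0;0.06 0.015 0 0 0;0.06 0 0 0 0;0.06 0 0 0 0"}}

```text
time: 32.58
ee_pos: [0.6879, 0.0091, 0.3015]
ee_rot: [-0.061, 1.57, 0.062]
contact_force: [-0.6, -0.4, 1.6]
opening: 0.0599
```

```bash
python3 - <<'E'
from h import *
go(0.6885,0.009,0.243,4.44)
im=grab_frame('scene'); crop('scene',190,150,280,240,'pics/s26.png',6,im)
E
```

```text
at [0.6879 0.0091 0.3015] jaw 4.5 shift mm [58.5 -0.2  0.6] turn deg 0.0 rows>= 2
```

```bash
python3 - <<'E'
from h import *
p,R=tool()
for z in(.315,.33,.345,.36):
  q=p.copy();q[2]=z
  print(z,[((proj('scene',q+R@np.array([0,yy,zz]))-[190,150])*6).round().tolist() for yy in(0,.011) for zz in(.03,.037,-.03,-.037)])
for yy in(-.07,-.05,0,.05,.07): print(((proj('scene',anv(.166,yy,.235))-[190,150])*6).round())
im=grab_frame('scene'); crop('scene',205,180,255,220,'pics/s27.png',14,im)
E
```

```text
0.315 [[209.0, 378.0], [196.0, 385.0], [316.0, 313.0], [328.0, 306.0], [224.0, 392.0], [211.0, 400.0], [331.0, 326.0], [343.0, 319.0]]
0.33 [[206.0, 355.0], [193.0, 362.0], [314.0, 290.0], [327.0, 283.0], [221.0, 369.0], [208.0, 377.0], [330.0, 303.0], [342.0, 296.0]]
0.345 [[203.0, 331.0], [190.0, 339.0], [312.0, 267.0], [325.0, 259.0], [218.0, 346.0], [205.0, 353.0], [328.0, 280.0], [340.0, 273.0]]
0.36 [[200.0, 307.0], [187.0, 315.0], [311.0, 243.0], [323.0, 235.0], [215.0, 322.0], [202.0, 330.0], [326.0, 256.0], [339.0, 249.0]]
[175. 289.]
[200. 313.]
[266. 374.]
[334. 438.]
[363. 464.]
```

{"method": "play_rows", "body": {"plan": "0.06 0.015 0 0.0005 0;0.06 0.015 0 0 0;0.06 0.015 0 0 0;0.06 0.01 0 0 0;0.06 0.006 0 0 0;0.06 0 0 0 0;0.06 0 0 0 0"}}

```text
time: 33.27
ee_pos: [0.6903, 0.0087, 0.2406]
ee_rot: [-0.061, 1.568, 0.061]
contact_force: [-0.6, -1.1, 0.2]
opening: 0.0598
```

```bash
python3 - <<'E'
from h import *
go(0.6885,0.009,0.24,4.44)
im=grab_frame('scene'); crop('scene',195,165,265,235,'pics/s28.png',8,im)
E
```

```text
at [0.6903 0.0087 0.2406] jaw 4.5 shift mm [ 0.6  0.5 -1.8] turn deg 0.0 rows>= 1
```

The fingers straddle the red bar, with tips at (232,460) and (400,365) either side of it. I'll close on it.

{"method": "play_rows", "body": {"plan": "0.05 0 0 0 0;0.04 0 0 0 0;0.03 0 0 0 0;0.02 0 0 0 0;0.01 0 0 0 0;0.01 0 0 0 0;0.01 0 0 0 0;0.01 0 0 0 0;0.01 0 0 0 0"}}

```text
time: 34.07
ee_pos: [0.6899, 0.0086, 0.2402]
ee_rot: [-0.061, 1.569, 0.061]
contact_force: [-2.7, 0.2, 6.0]
opening: 0.0182
```

```bash
python3 - <<'E'
from h import *
s=state(); print(s['ee_pos'],s['contact_force'],s['opening'])
im=grab_frame('scene'); crop('scene',195,165,265,235,'pics/s29.png',8,im)
p,R=tool()
# path along the arc: bar centre offset relative to the starting point
q0=0
for q in np.arange(0,1.80,0.1).tolist()+[1.745,1.79]:
    a=np.radians(10)-q; b=np.radians(10)
    d=np.array([.21*(np.sin(a)-np.sin(b)),0,.21*(np.cos(a)-np.cos(b))]); print(round(q,2),(d*1000).round(1))
E
```

```text
[0.68993158 0.00864589 0.24018618] [-2.65434542  0.21894467  6.00885154] 0.018223275360859943
0.0 [0. 0. 0.]
0.1 [-20.8   0.    2.6]
0.2 [-41.8   0.    3.1]
0.3 [-62.7   0.    1.5]
0.4 [-83.4   0.   -2.1]
0.5 [-103.6    0.    -7.8]
0.6 [-123.1    0.   -15.5]
0.7 [-141.8    0.   -25.1]
0.8 [-159.4    0.   -36.6]
0.9 [-175.8    0.   -49.7]
1.0 [-190.8    0.   -64.4]
1.1 [-204.2    0.   -80.5]
1.2 [-216.     0.   -97.9]
1.3 [-226.     0.  -116.4]
1.4 [-234.1    0.  -135.7]
1.5 [-240.2    0.  -155.8]
1.6 [-244.3    0.  -176.4]
1.7 [-246.3    0.  -197.3]
1.75 [-246.5    0.  -206.7]
1.79 [-246.3    0.  -216.2]
```

{"method": "play_rows", "body": {"plan": "0.01 -0.0013 0 -0.0104 0;0.01 -0.0013 0 -0.0104 0;0.01 -0.0003 0 -0.0105 0;0.01 -0.0002 0 -0.0105 0;0.01 0.0008 0 -0.0105 0;0.01 0.0008 0 -0.0104 0;0.01 0.0018 0 -0.0104 0;0.01 0.0018 0 -0.0103 0;0.01 0.0028 0 -0.0101 0;0.01 0.0029 0 -0.0101 0;0.01 0 0 0 0"}}

```text
time: 35.03
ee_pos: [0.5863, 0.0005, 0.2332]
ee_rot: [-0.061, 1.566, 0.061]
contact_force: [-2.7, 0.5, 11.7]
opening: 0.0178
```

```bash
python3 - <<'E'
from h import *
s=state(); print(s['ee_pos'],s['contact_force'],s['opening'])
im=grab_frame('scene'); crop('scene',195,145,295,245,'pics/s30.png',6,im)
E
```

```text
[5.86266527e-01 5.02040128e-04 2.33161092e-01] [-2.68579488  0.53103764 11.67438359] 0.017776478567310704
```

{"method": "play_rows", "body": {"plan": "0.01 0.0028 0 -0.0098 0;0.01 0.0028 0 -0.0098 0;0.01 0.0048 0 -0.0094 0;0.01 0.0048 0 -0.0094 0;0.01 0.0057 0 -0.0088 0;0.01 0.0057 0 -0.0088 0;0.01 0.0065 0 -0.0082 0;0.01 0.0065 0 -0.0082 0;0.01 0.0073 0 -0.0075 0;0.01 0.0073 0 -0.0075 0;0.01 0 0 0 0"}}

```text
time: 36.0
ee_pos: [0.5004, -0.0063, 0.1774]
ee_rot: [-0.061, 1.566, 0.061]
contact_force: [8.7, 0.5, -0.2]
opening: 0.0179
```

```bash
python3 - <<'E'
from h import *
s=state(); print(s['ee_pos'],s['contact_force'],s['opening'])
im=grab_frame('scene'); crop('scene',205,145,305,245,'pics/s31.png',6,im)
E
```

```text
[ 0.50037426 -0.00627476  0.1773873 ] [ 8.74287306  0.4713539  -0.17217061] 0.017874673847467368
```

{"method": "play_rows", "body": {"plan": "0.01 0.008 0 -0.0067 0;0.01 0.008 0 -0.0067 0;0.01 0.0087 0 -0.0059 0;0.01 0.0087 0 -0.0059 0;0.01 0.0093 0 -0.005 0;0.01 0.0093 0 -0.005 0;0.01 0.0097 0 -0.004 0;0.01 0.0097 0 -0.004 0;0.01 0.01 0 -0.003 0;0.01 0.01 0 -0.003 0;0.01 0 0 0 0"}}

```text
time: 36.97
ee_pos: [0.4513, -0.0101, 0.0856]
ee_rot: [-0.061, 1.567, 0.061]
contact_force: [2.5, -0.0, 5.9]
opening: 0.0181
```

```bash
python3 - <<'E'
from h import *
s=state(); print(s['ee_pos'],s['contact_force'],s['opening'])
im=grab_frame('scene'); crop('scene',205,145,315,255,'pics/s32.png',5.4,im)
E
```

```text
[ 0.45126834 -0.01014789  0.08561499] [ 2.53546659 -0.01858798  5.90292168] 0.01808425423482778
```

{"method": "play_rows", "body": {"plan": "0.01 0.0103 0 -0.002 0;0.01 0.0103 0 -0.002 0;0.01 0.0104 0 -0.001 0;0.01 0.0095 0 -0.001 0;0.01 0 0 0 0;0.01 0 0 0 0"}}

```text
time: 37.52
ee_pos: [0.4444, -0.0106, 0.0457]
ee_rot: [-0.061, 1.57, 0.061]
contact_force: [-4.9, -1.8, 8.2]
opening: 0.018
```

{"method": "play_rows", "body": {"plan": "0.01 0.003 0 0 0;0.01 0 0 0 0;0.01 0 0 0 0"}}

```text
time: 37.77
ee_pos: [0.4442, -0.0107, 0.043]
ee_rot: [-0.062, 1.57, 0.061]
contact_force: [-6.8, -1.8, 8.7]
opening: 0.018
```

{"method": "play_rows", "body": {"plan": "0.01 0.002 0 0 0;0.01 0 0 0 0;0.01 0 0 0 0"}}

```text
time: 38.02
ee_pos: [0.4441, -0.0107, 0.041]
ee_rot: [-0.062, 1.57, 0.061]
contact_force: [-8.6, -2.5, 10.2]
opening: 0.0179
```

{"method": "play_rows", "body": {"plan": "0.01 0.003 0 -0.0012 0;0.01 0 0 0 0;0.01 0 0 0 0"}}

```text
time: 38.27
ee_pos: [0.4441, -0.0107, 0.0384]
ee_rot: [-0.061, 1.568, 0.061]
contact_force: [-4.1, -1.7, 11.9]
opening: 0.0182
```

{"method": "play_rows", "body": {"plan": "0.01 0.002 0 0 0;0.01 0 0 0 0;0.01 0 0 0 0"}}

```text
time: 38.52
ee_pos: [0.4439, -0.0107, 0.0361]
ee_rot: [-0.061, 1.568, 0.061]
contact_force: [-1.5, -1.0, 6.3]
opening: 0.0177
```

```bash
python3 - <<'E'
from h import *
s=state(); print(s['ee_pos'],s['contact_force'],s['opening'])
im=grab_frame('scene'); crop('scene',225,175,315,265,'pics/s33.png',6.6,im)
E
```

```text
[ 0.44386613 -0.01071269  0.03613391] [-1.4840898  -1.01470202  6.29568731] 0.017716305230591384
```

{"method": "play_rows", "body": {"plan": "0.01 0.002 0 0 0;0.01 0 0 0 0;0.01 0 0 0 0"}}

```text
time: 38.82
ee_pos: [0.4438, -0.0108, 0.0341]
ee_rot: [-0.061, 1.569, 0.061]
contact_force: [-2.2, -1.4, 7.1]
opening: 0.0179
```

{"method": "play_rows", "body": {"plan": "0.01 0.002 0 0 0;0.01 0 0 0 0;0.01 0 0 0 0"}}

```text
time: 39.07
ee_pos: [0.4438, -0.0107, 0.0322]
ee_rot: [-0.061, 1.569, 0.061]
contact_force: [-3.8, -0.2, 9.4]
opening: 0.0178
```

{"method": "play_rows", "body": {"plan": "0.01 0.002 0 0 0;0.01 0 0 0 0;0.01 0 0 0 0"}}

```text
time: 39.32
ee_pos: [0.4438, -0.0107, 0.0302]
ee_rot: [-0.062, 1.569, 0.061]
contact_force: [-3.9, -1.7, 10.0]
opening: 0.0182
```

{"method": "play_rows", "body": {"plan": "0.01 0.002 0 0 0;0.01 0 0 0 0;0.01 0 0 0 0"}}

```text
time: 39.57
ee_pos: [0.4438, -0.0107, 0.0283]
ee_rot: [-0.062, 1.568, 0.061]
contact_force: [-4.7, -1.0, 13.2]
opening: 0.0178
```

{"method": "play_rows", "body": {"plan": "0.01 0.002 0 0 0;0.01 0 0 0 0;0.01 0 0 0 0"}}

```text
time: 39.82
ee_pos: [0.4437, -0.0107, 0.0269]
ee_rot: [-0.062, 1.568, 0.06]
contact_force: [-7.9, 0.2, 26.8]
opening: 0.0183
```

```bash
python3 - <<'E'
from h import *
s=state(); print(s['ee_pos'],s['contact_force'],s['opening'])
im=grab_frame('scene'); crop('scene',225,175,315,265,'pics/s34.png',6.6,im)
E
```

```text
[ 0.44366196 -0.01073948  0.02685003] [-7.9334867   0.16662725 26.75573357] 0.018301556005863345
```

Force jumped from 13 to 27 N, so the horn bears on the cases. I'll hold it down.

{"method": "play_rows", "body": {"plan": "0.01 0.0005 0 0 0;0.01 0 0 0 0;0.01 0 0 0 0;0.01 0 0 0 0;0.01 0 0 0 0;0.01 0 0 0 0;0.01 0 0 0 0;0.01 0 0 0 0;0.01 0 0 0 0;0.01 0 0 0 0;0.01 0 0 0 0;0.01 0 0 0 0"}}

```text
time: 40.87
ee_pos: [0.4437, -0.0108, 0.0267]
ee_rot: [-0.062, 1.568, 0.06]
contact_force: [-9.6, 0.6, 34.9]
opening: 0.0178
```

```bash
python3 - <<'E'
from h import *
s=state(); print(s['ee_pos'],s['contact_force'],s['opening'])
im=grab_frame('scene'); u0,v0,k=225,170,6.6
b=cv2.resize(im[v0:v0+90,u0:u0+95,::-1],None,fx=k,fy=k,interpolation=cv2.INTER_CUBIC)
def L(P,c):
    q=[tuple(((proj('scene',X+np.array([.0015,-.0017,0]))-[u0,v0]+.5)*k).astype(int).tolist()) for X in P]
    for a,bb in zip(q,q[1:]): cv2.line(b,a,bb,c,1)
for q,c in((1.745,(0,255,0)),(1.65,(255,255,0))):
    a=np.radians(10)-q; sx,sz=np.sin(a),np.cos(a)
    L([anv(.13+.21*sx,-.07,.028+.21*sz),anv(.13+.21*sx,.07,.028+.21*sz)],c)
    L([anv(.13+.13*sx,-.11,.028+.13*sz),anv(.13+.13*sx,.11,.028+.13*sz)],c)
    L([anv(.13,-.05,.028),anv(.13+.21*sx,-.05,.028+.21*sz)],c)
    L([anv(.13,.05,.028),anv(.13+.21*sx,.05,.028+.21*sz)],c)
cv2.imwrite('pics/s35.png',b)
E
```

```text
[ 0.44374644 -0.01077211  0.02671715] [-9.61487191  0.59983083 34.86222253] 0.017823849413546235
```

The overlay matches the level-lever line (1.745 rad) and the force is stiff, so the lever is right down. I'll keep holding a bit longer.

{"method": "play_rows", "body": {"plan": "0.01 -0.0003 0 0 0;0.01 0 0 0 0;0.01 0 0 0 0;0.01 0 0 0 0;0.01 0 0 0 0;0.01 0 0 0 0;0.01 0 0 0 0;0.01 0 0 0 0;0.01 0 0 0 0;0.01 0 0 0 0;0.01 0 0 0 0;0.01 0 0 0 0"}}

```text
time: 41.92
ee_pos: [0.4437, -0.0108, 0.0268]
ee_rot: [-0.062, 1.568, 0.06]
contact_force: [-9.1, -0.4, 29.7]
opening: 0.018
```

{"method": "play_rows", "body": {"plan": "0.01 -0.005 0 0 0;0.01 -0.0075 0 0.0002 0;0.01 -0.01 0 0.001 0;0.01 -0.0104 0 0.001 0;0.01 -0.0103 0 0.002 0;0.01 -0.0103 0 0.002 0;0.01 -0.01 0 0.003 0;0.01 -0.01 0 0.003 0;0.01 -0.0097 0 0.004 0;0.01 -0.0097 0 0.004 0;0.01 0 0 0 0"}}

```text
time: 42.83
ee_pos: [0.4633, -0.0092, 0.12]
ee_rot: [-0.062, 1.57, 0.06]
contact_force: [-7.2, -2.7, 6.2]
opening: 0.0176
```

```bash
python3 - <<'E'
from h import *
s=state(); print(s['ee_pos'],s['contact_force'],s['opening'])
im=grab_frame('scene'); crop('scene',205,145,315,255,'pics/s36.png',5.4,im)
E
```

```text
[ 0.46332301 -0.0091899   0.12004893] [-7.24451573 -2.71685791  6.16949505] 0.017592366869264478
```

{"method": "play_rows", "body": {"plan": "0.01 -0.0092 0 0.005 0;0.01 -0.0092 0 0.005 0;0.01 -0.0087 0 0.0059 0;0.01 -0.0087 0 0.0059 0;0.01 -0.008 0 0.0067 0;0.01 -0.008 0 0.0067 0;0.01 -0.0074 0 0.0075 0;0.01 -0.0074 0 0.0075 0;0.01 -0.0066 0 0.0082 0;0.01 -0.0066 0 0.0082 0;0.01 0 0 0 0"}}

```text
time: 43.8
ee_pos: [0.529, -0.0043, 0.2017]
ee_rot: [-0.063, 1.569, 0.059]
contact_force: [-26.5, -4.2, 42.6]
opening: 0.0179
```

```bash
python3 - <<'E'
from h import *
s=state(); print(s['ee_pos'],s['contact_force'],s['opening'])
im=grab_frame('scene'); crop('scene',205,145,315,255,'pics/s37.png',5.4,im)
E
```

```text
[ 0.52900479 -0.00427661  0.20167254] [-26.53210999  -4.15593729  42.57957826] 0.01791988050434909
```

Inward radial force is building at 50 N, so I'll back off outward along the radius.

{"method": "play_rows", "body": {"plan": "0.01 -0.0024 0 -0.0017 0;0.01 0 0 0 0;0.01 0 0 0 0"}}

```text
time: 44.1
ee_pos: [0.5286, -0.0042, 0.2017]
ee_rot: [-0.062, 1.568, 0.06]
contact_force: [-2.3, -2.9, 9.5]
opening: 0.0176
```

{"method": "play_rows", "body": {"plan": "0.01 -0.006 0 0.0086 0;0.01 -0.006 0 0.0086 0;0.01 -0.0051 0 0.0092 0;0.01 -0.0051 0 0.0092 0;0.01 0 0 0 0"}}

```text
time: 44.52
ee_pos: [0.5647, -0.0015, 0.225]
ee_rot: [-0.062, 1.567, 0.06]
contact_force: [-6.1, -2.4, 22.0]
opening: 0.0177
```

{"method": "play_rows", "body": {"plan": "0.01 -0.0042 0 0.0096 0;0.01 -0.0042 0 0.0096 0;0.01 -0.0032 0 0.01 0;0.01 -0.0032 0 0.01 0;0.01 0 0 0 0"}}

```text
time: 44.93
ee_pos: [0.6042, 0.0021, 0.2388]
ee_rot: [-0.061, 1.567, 0.061]
contact_force: [0.2, 0.0, 11.0]
opening: 0.0181
```

{"method": "play_rows", "body": {"plan": "0.01 -0.0022 0 0.0103 0;0.01 -0.002 0 0.0103 0;0.01 -0.001 0 0.0104 0;0.01 -0.001 0 0.0104 0;0.01 0 0 0 0"}}

```text
time: 45.35
ee_pos: [0.6458, 0.0053, 0.2452]
ee_rot: [-0.061, 1.566, 0.061]
contact_force: [1.0, 0.8, 13.9]
opening: 0.0179
```

{"method": "play_rows", "body": {"plan": "0.01 0 0 0.0104 0;0.01 0 0 0.0104 0;0.01 0.001 0 0.0102 0;0.01 0 0 0 0;0.01 0 0 0 0"}}

```text
time: 45.77
ee_pos: [0.6759, 0.0077, 0.2436]
ee_rot: [-0.061, 1.567, 0.061]
contact_force: [2.3, -0.2, 6.8]
opening: 0.0179
```

```bash
python3 - <<'E'
from h import *
s=state(); print(s['ee_pos'],s['contact_force'],s['opening'])
im=grab_frame('scene'); crop('scene',195,145,295,245,'pics/s38.png',6,im)
E
```

```text
[0.67587113 0.00766798 0.24361382] [ 2.2676919  -0.15509326  6.75771683] 0.01789211298391434
```

{"method": "play_rows", "body": {"plan": "0.01 0.001 0 0.006 0;0.01 0.001 0 0.006 0;0.01 0 0 0 0;0.01 0 0 0 0"}}

```text
time: 46.15
ee_pos: [0.6879, 0.0085, 0.2414]
ee_rot: [-0.061, 1.568, 0.061]
contact_force: [1.4, 0.3, 7.8]
opening: 0.0177
```

{"method": "play_rows", "body": {"plan": "0.01 0.0005 0 0.003 0;0.01 0 0 0 0;0.01 0 0 0 0"}}

```text
time: 46.4
ee_pos: [0.6898, 0.0087, 0.241]
ee_rot: [-0.061, 1.569, 0.061]
contact_force: [-4.2, -0.4, 9.3]
opening: 0.0177
```

{"method": "play_rows", "body": {"plan": "0.01 0 0 0.001 0;0.01 0 0 0 0;0.01 0 0 0 0;0.022 0 0 0 0;0.03 0 0 0 0;0.04 0 0 0 0;0.05 0 0 0 0;0.06 0 0 0 0;0.06 0 0 0 0"}}

```text
time: 47.15
ee_pos: [0.691, 0.0087, 0.2403]
ee_rot: [-0.061, 1.569, 0.061]
contact_force: [-0.4, -0.9, -0.6]
opening: 0.0601
```

```bash
python3 - <<'E'
from h import *
s=state(); print(s['ee_pos'],s['contact_force'],s['opening'])
im=grab_frame('scene'); crop('scene',195,145,295,245,'pics/s39.png',6,im)
E
```

```text
[0.69100552 0.00874072 0.24033335] [-0.36639334 -0.93883821 -0.60427462] 0.060095428955251114
```

{"method": "play_rows", "body": {"plan": "0.06 -0.02 0 0 0;0.06 -0.03 0 0 0;0.06 -0.03 0 0 0;0.06 -0.03 0 0 0;0.07 0 0.015 -0.03 0;0.07 0 0.02 -0.03 0;0.07 0 0.025 -0.03 0;0.07 0 0.03 -0.027 0;0.07 0 0.03 -0.027 0;0.07 0 0.03 -0.027 0;0.07 0 0.03 -0.027 0;0.07 0 0.03 -0.027 0"}}

```text
time: 48.2
ee_pos: [0.4644, 0.1954, 0.3397]
ee_rot: [-0.061, 1.569, 0.061]
contact_force: [-0.1, 0.6, 0.4]
opening: 0.0702
```

```bash
python3 - <<'E'
from h import *
s=state(); print(s['ee_pos'])
im=grab_frame('scene'); crop('scene',180,130,340,280,'pics/s40.png',4,im)
im=grab_frame('top'); np.save('t6.npy',im); crop('top',215,130,325,250,'pics/t6.png',5,im); 
a0=np.array([0.5215,-0.0026]); 
for o in cases('top',im,.078):
    d=Rot.from_euler('z',-AY,degrees=True).apply(np.r_[o[2][:2]-a0,0]); print(o[2].round(4),'anvil',(d*1000).round(1),[np.round(a[0]-AY,1) for a in o[3]])
E
```

```text
[0.46443906 0.19536734 0.33973861]
[ 0.524  -0.0268  0.078 ] anvil [  0.7 -24.4   0. ] [np.float64(-78.7), np.float64(8.2)]
[ 0.5269 -0.0746  0.078 ] anvil [ -0.2 -72.2   0. ] [np.float64(-0.7), np.float64(3.2)]
```

The knock has happened. The leftmost case now sits off the rail, at about (222,470) in the top crop, and two neighbours are slightly turned. Earlier crops suggest this was before the press, so step 2 probably wasn't met. I'll measure, put the case back and press again.

```bash
cat >> h.py <<'E'
def pads(name,im,z,reg,S=8,thr=190):
    u0,v0,u1,v1=reg; big=cv2.resize(im[v0:v1,u0:u1],None,fx=S,fy=S,interpolation=cv2.INTER_CUBIC); h=hsv(big)
    om=((h[...,0]<24)&(h[...,0]>6)&(h[...,1]>90)&(h[...,2]>110)).astype(np.uint8)
    cs,hi=cv2.findContours(om,cv2.RETR_CCOMP,cv2.CHAIN_APPROX_NONE); out=[]
    for i,c in enumerate(cs):
        if hi[0][i][3]<0: continue
        if cv2.contourArea(c)<10*S*S: continue
        m=cv2.moments(c); u=(m['m10']/m['m00']+.5)/S-.5+u0; v=(m['m01']/m['m00']+.5)/S-.5+v0
        pw=np.array([onz(name,(p[0][0]+.5)/S-.5+u0,(p[0][1]+.5)/S-.5+v0,z)[:2] for p in c],np.float32)*1000
        (ct,(w,hh),a)=cv2.minAreaRect(pw); a=a if w>=hh else a+90
        out.append((round(u,1),round(v,1),onz(name,u,v,z).round(4),round((a+90)%180-90,1),round(max(w,hh),1),round(min(w,hh),1)))
    return out
E
python3 - <<'E'
from h import *
im=np.load('t6.npy')
for o in pads('top',im,.078,(240,195,315,240)):
    d=Rot.from_euler('z',-AY,degrees=True).apply(np.r_[o[2][:2]-[.5215,-.0026],0]); print(o,(d*1000).round(1))
print('before')
for o in pads('top',np.load('t3.npy'),.078,(240,195,315,240)):
    d=Rot.from_euler('z',-AY,degrees=True).apply(np.r_[o[2][:2]-[.5215,-.0026],0]); print(o,(d*1000).round(1))
crop('top',245,195,315,240,'pics/t7.png',11,im)
im=grab_frame('scene'); crop('scene',245,200,315,260,'pics/s41.png',10,im)
E
```

```text
(259.0, 222.9, array([0.484 , 0.0493, 0.078 ]), 16.5, 27.6, 21.5) [-33.4  54.6   0. ]
(270.2, 213.2, array([0.5161, 0.0131, 0.078 ]), 14.9, 28.6, 22.5) [-4.2 16.1  0. ]
(282.5, 210.9, array([ 0.5241, -0.0269,  0.078 ]), 14.1, 28.1, 22.2) [  0.7 -24.4   0. ]
(297.2, 210.1, array([ 0.527 , -0.0746,  0.078 ]), 7.3, 28.0, 21.9) [ -0.1 -72.2   0. ]
before
(253.6, 213.2, array([0.5156, 0.0673, 0.078 ]), 6.5, 28.0, 22.2) [-0.5 70.1  0. ]
(275.2, 212.0, array([ 0.5202, -0.0031,  0.078 ]), 4.7, 27.2, 6.4) [-1.3 -0.4  0. ]
(268.7, 212.3, array([0.519 , 0.0182, 0.078 ]), 0.6, 28.6, 22.0) [-0.9 20.9  0. ]
(281.9, 211.2, array([ 0.5229, -0.025 ,  0.078 ]), 4.1, 28.1, 21.9) [ -0.3 -22.4   0. ]
(297.2, 210.1, array([ 0.527 , -0.0746,  0.078 ]), 6.8, 28.0, 22.0) [ -0.1 -72.2   0. ]
```

```bash
python3 - <<'E'
from h import *
c=onz('top',259.0,222.9,.071)[:2]+[.0015,-.0017]; print(c)
a=np.radians(16.5); g=c-0.020*np.array([np.cos(a),np.sin(a)]); print('grip',g)
go(g[0],g[1],0.12,106.5); p,R=tool(); print(state()['joint_pos'].round(2))
# scene check of pad
im=grab_frame('scene')
for o in pads('scene',im,.071,(245,200,315,260)): print(o)
E
```

```text
[0.48611397 0.04785727]
grip [0.46693758 0.04217697]
at [0.4645 0.196  0.3406] jaw 4.7 shift mm [ 220.5 -153.6  -10.6] turn deg 78.2 rows>= 11
[ 0.24  0.23  0.3   1.64 -0.    1.73]
(297.4, 238.2, array([0.4879, 0.0467, 0.071 ]), 11.8, 26.6, 24.6)
(282.9, 234.7, array([0.5167, 0.0071, 0.071 ]), 13.0, 33.7, 27.0)
(273.6, 228.1, array([ 0.5247, -0.0337,  0.071 ]), 15.7, 34.8, 27.0)
(264.3, 219.6, array([ 0.5277, -0.082 ,  0.071 ]), 3.9, 34.4, 29.3)
```

{"method": "play_rows", "body": {"plan": "0.07 0 -0.02 0 -6.8;0.07 0 0 0 -6.8;0.07 0 0 0 -6.8;0.07 0 0 0 -6.8;0.07 0 0 0 -6.8;0.07 0 0 0 -6.8;0.07 0 0 0 -6.8;0.07 0 0 0 -6.8;0.07 0 0 0 -6.8;0.07 0 0 0 -6.8;0.07 0 0 0 -6.8;0.07 0 0 0 -6.8"}}

```text
time: 49.4
ee_pos: [0.4689, 0.1736, 0.3392]
ee_rot: [-1.162, 1.239, 1.161]
contact_force: [0.9, 0.3, 0.1]
opening: 0.0699
```

{"method": "play_rows", "body": {"plan": "0.07 0.03 0 0 -6.8;0.07 0.03 0 0 -6.8;0.07 0.03 0 0 -6.8;0.07 0.03 0 0 0;0.07 0 0 0 0"}}

```text
time: 49.82
ee_pos: [0.4661, 0.1731, 0.2146]
ee_rot: [-1.414, 1.066, 1.422]
contact_force: [-0.5, -0.5, 0.5]
opening: 0.0702
```

```bash
python3 - <<'E'
from h import *
go(.467,.0422,0.10,106.5); print(state()['joint_pos'].round(2))
E
```

```text
at [0.4661 0.1731 0.2146] jaw 106.4 shift mm [ 114.9   35.3 -125.9] turn deg -0.1 rows>= 5
[ 0.19  0.21 -0.05  1.31 -0.   -0.09]
```

{"method": "play_rows", "body": {"plan": "0.07 0.02 0.009 -0.0315 0;0.07 0.03 0.009 -0.0315 0;0.07 0.03 0.009 -0.0315 0;0.07 0.03 0.0083 -0.0314 0;0.07 0.005 0 0 0;0.07 0 0 0 0;0.07 0 0 0 0"}}

```text
time: 50.4
ee_pos: [0.471, 0.0494, 0.1114]
ee_rot: [-1.417, 1.059, 1.415]
contact_force: [-0.7, 0.6, -0.1]
opening: 0.07
```

```bash
python3 - <<'E'
from h import *
go(.467,.0422,0.04,106.5)
im=grab_frame('scene'); crop('scene',245,170,325,260,'pics/s42.png',6.6,im)
E
```

```text
at [0.471  0.0494 0.1114] jaw 106.4 shift mm [71.3  6.  -5.8] turn deg -0.1 rows>= 2
```

{"method": "play_rows", "body": {"plan": "0.07 0.02 0.006 -0.0058 0;0.07 0.02 0 0 0;0.07 0.018 0 0 0;0.07 0 0 0 0;0.07 0 0 0 0"}}

```text
time: 50.87
ee_pos: [0.4662, 0.0431, 0.053]
ee_rot: [-1.419, 1.058, 1.417]
contact_force: [-0.0, 0.5, 1.3]
opening: 0.07
```

```bash
python3 - <<'E'
from h import *
go(.467,.0422,0.018,106.5)
im=grab_frame('scene'); crop('scene',245,170,325,260,'pics/s43.png',6.6,im)
p,R=tool()
for zz in(.035,-.035):
  for z in(.06,.075,.09): print(zz,z,((proj('scene',np.r_[p[:2],z]+R@[0,0,zz]+[.0015,-.0017,0])-[245,170])*6.6).round())
E
```

```text
at [0.4662 0.0431 0.053 ] jaw 106.5 shift mm [35.  -0.5 -1.1] turn deg 0.0 rows>= 1
0.035 0.06 [427. 472.]
0.035 0.075 [429. 453.]
0.035 0.09 [431. 434.]
-0.035 0.06 [312. 406.]
-0.035 0.075 [313. 387.]
-0.035 0.09 [314. 367.]
```

{"method": "play_rows", "body": {"plan": "0.07 0.01 0.0015 -0.001 0;0.07 0.01 0 0 0;0.07 0.005 0 0 0;0.07 0.004 0 0 0;0.07 0.003 0 0 0;0.07 0 0 0 0"}}

```text
time: 51.42
ee_pos: [0.4648, 0.0412, 0.0202]
ee_rot: [-1.418, 1.059, 1.417]
contact_force: [0.4, 0.1, 0.8]
opening: 0.0698
```

```bash
python3 - <<'E'
from h import *
s=state(); print(s['ee_pos'],s['contact_force'])
im=grab_frame('scene'); crop('scene',265,195,325,255,'pics/s44.png',9.5,im)
E
```

```text
[0.46478681 0.04118939 0.02022501] [0.42979632 0.12106725 0.7774391 ]
```

{"method": "play_rows", "body": {"plan": "0.06 0 0 0 0;0.052 0 0 0 0;0.046 0 0 0 0;0.04 0 0 0 0;0.03 0 0 0 0;0.028 0 0 0 0;0.028 0 0 0 0;0.028 0 0 0 0"}}

```text
time: 52.13
ee_pos: [0.4647, 0.0411, 0.0205]
ee_rot: [-1.419, 1.058, 1.416]
contact_force: [-2.1, 0.5, 8.3]
opening: 0.0371
```

```bash
python3 - <<'E'
from h import *
s=state(); print(s['ee_pos'],s['contact_force'],s['opening'])
im=grab_frame('scene'); crop('scene',265,195,325,255,'pics/s45.png',9.5,im)
E
```

```text
[0.46472709 0.04108026 0.02048267] [-2.10762144  0.49350719  8.29858438] 0.037071155452038276
```

{"method": "play_rows", "body": {"plan": "0.028 -0.004 0 0 0;0.028 -0.005 0 0 0;0.028 -0.005 0 0 0;0.028 -0.006 0 0 0;0.028 -0.01 0 0 0;0.028 -0.01 0 0 0;0.028 0 0 0 0"}}

```text
time: 52.77
ee_pos: [0.4656, 0.041, 0.0619]
ee_rot: [-1.42, 1.057, 1.415]
contact_force: [1.3, 0.6, -1.0]
opening: 0.0374
```

```bash
python3 - <<'E'
from h import *
s=state(); print(s['ee_pos'],s['contact_force'],s['opening'])
im=grab_frame('scene'); crop('scene',265,195,325,255,'pics/s46.png',9.5,im)
E
```

```text
[0.46555457 0.04101175 0.06188515] [ 1.2787093   0.56620681 -0.98923328] 0.03735571736459223
```

```bash
python3 - <<'E'
from h import *
x,y,_=anv(-.0225,.085,0); print(x,y); go(x,y,0.08,94.44)
im=grab_frame('scene'); crop('scene',280,215,315,245,'pics/s47.png',18,im)
E
```

```text
0.4939872415432444 0.0787030713090182
at [0.4653 0.041  0.061 ] jaw 106.5 shift mm [-19.  -38.3  28. ] turn deg 12.0 rows>= 2
```

{"method": "play_rows", "body": {"plan": "0.028 -0.02 0 0 0;0.028 -0.02 0 0 0;0.028 0 -0.013 0.009 0;0.028 0 -0.013 0.009 0;0.028 0 -0.0123 0.01 0;0.028 0 0 0 6;0.028 0 0 0 6;0.028 0 0 0 0;0.028 0 0 0 0"}}

```text
time: 53.62
ee_pos: [0.493, 0.0788, 0.0996]
ee_rot: [-1.269, 1.17, 1.268]
contact_force: [-0.5, 0.5, -0.4]
opening: 0.0371
```

```bash
python3 - <<'E'
from h import *
x,y,_=anv(-.0225,.085,0); go(x,y,0.035,94.44)
im=grab_frame('scene'); crop('scene',265,190,325,250,'pics/s48.png',9.5,im)
E
```

```text
at [0.493  0.0788 0.0996] jaw 94.6 shift mm [64.6 -1.  -0.2] turn deg 0.2 rows>= 2
```

Now lower gradually with a force check.

{"method": "play_rows", "body": {"plan": "0.028 0.02 -0.001 0 0;0.028 0.02 0 0 0;0.028 0.015 0 0 0;0.028 0.005 0 0 0;0.028 0 0 0 0;0.028 0 0 0 0"}}

```text
time: 54.17
ee_pos: [0.4945, 0.0788, 0.0405]
ee_rot: [-1.268, 1.17, 1.266]
contact_force: [0.4, 0.0, 0.1]
opening: 0.0371
```

{"method": "play_rows", "body": {"plan": "0.028 0.003 0 0 0;0.028 0 0 0 0;0.028 0 0 0 0"}}

```text
time: 54.42
ee_pos: [0.4946, 0.0789, 0.0375]
ee_rot: [-1.267, 1.17, 1.265]
contact_force: [-0.3, 0.3, -0.8]
opening: 0.0373
```

{"method": "play_rows", "body": {"plan": "0.028 0.003 0 0 0;0.028 0 0 0 0;0.028 0 0 0 0"}}

```text
time: 54.67
ee_pos: [0.4943, 0.0789, 0.034]
ee_rot: [-1.267, 1.171, 1.266]
contact_force: [0.7, 0.5, -0.9]
opening: 0.0376
```

{"method": "play_rows", "body": {"plan": "0.028 0.002 0 0 0;0.028 0 0 0 0;0.028 0 0 0 0"}}

```text
time: 54.92
ee_pos: [0.4943, 0.0789, 0.032]
ee_rot: [-1.267, 1.171, 1.266]
contact_force: [0.2, 0.3, -0.5]
opening: 0.0375
```

```bash
python3 - <<'E'
from h import *
s=state(); print(s['ee_pos'],s['contact_force'],s['opening'])
im=grab_frame('scene'); crop('scene',275,205,325,255,'pics/s49.png',11,im)
E
```

```text
[0.49429225 0.07887843 0.03199207] [ 0.23661867  0.27282316 -0.51723954] 0.03745261063565775
```

{"method": "play_rows", "body": {"plan": "0.028 0.002 0 0 0;0.028 0 0 0 0;0.028 0 0 0 0"}}

```text
time: 55.22
ee_pos: [0.4946, 0.0789, 0.0303]
ee_rot: [-1.267, 1.17, 1.265]
contact_force: [-1.1, -0.1, 3.9]
opening: 0.0377
```

{"method": "play_rows", "body": {"plan": "0.028 0.002 0 0 0;0.028 0 0 0 0;0.028 0 0 0 0"}}

```text
time: 55.47
ee_pos: [0.4946, 0.0789, 0.0296]
ee_rot: [-1.268, 1.17, 1.264]
contact_force: [-9.2, -1.8, 32.0]
opening: 0.0371
```

{"method": "play_rows", "body": {"plan": "0.028 0.002 0 0 0;0.028 0 0 0 0;0.028 0 0 0 0"}}

```text
time: 55.72
ee_pos: [0.4945, 0.0788, 0.029]
ee_rot: [-1.269, 1.169, 1.264]
contact_force: [-21.3, -1.7, 61.5]
opening: 0.0371
```

{"method": "play_rows", "body": {"plan": "0.028 -0.0035 0 0 0;0.028 0 0 0 0"}}

```text
time: 55.88
ee_pos: [0.4948, 0.0789, 0.0305]
ee_rot: [-1.268, 1.17, 1.264]
contact_force: [0.1, -0.0, 3.3]
opening: 0.0374
```

```bash
python3 - <<'E'
from h import *
s=state(); print(s['ee_pos'],s['contact_force'],s['opening'])
im=grab_frame('scene'); crop('scene',275,205,325,255,'pics/s50.png',11,im)
E
```

```text
[0.49483613 0.07887987 0.03048649] [ 0.06360444 -0.01132387  3.27569449] 0.037387608760459726
```

Release gently.

{"method": "play_rows", "body": {"plan": "0.04 0 0 0 0;0.043 0 0 0 0;0.047 0 0 0 0;0.052 0 0 0 0;0.052 0 0 0 0;0.052 -0.01 0 0 0;0.052 -0.02 0 0 0;0.052 -0.03 0 0 0;0.052 -0.03 0 0 0;0.052 -0.03 0 0 0"}}

```text
time: 56.77
ee_pos: [0.4938, 0.0789, 0.1508]
ee_rot: [-1.267, 1.171, 1.266]
contact_force: [1.2, -0.5, 0.3]
opening: 0.0517
```

{"method": "play_rows", "body": {"plan": "0.052 -0.03 0 0.03 0;0.052 -0.03 0 0.03 0;0.052 -0.02 0 0.03 0;0.052 0 0 0.03 0;0.06 0 0 0.03 0;0.06 0 0 0 0"}}

```text
time: 57.27
ee_pos: [0.4821, 0.2313, 0.2285]
ee_rot: [-1.268, 1.168, 1.268]
contact_force: [0.4, 0.8, -0.6]
opening: 0.0601
```

```bash
python3 - <<'E'
from h import *
im=grab_frame('top'); np.save('t8.npy',im)
for o in pads('top',im,.078,(235,195,315,240)):
    d=Rot.from_euler('z',-AY,degrees=True).apply(np.r_[o[2][:2]-[.5215,-.0026],0]); print(o,(d*1000).round(1),'rel',round(o[3]-AY,1))
crop('top',240,185,315,240,'pics/t8.png',10,im)
im=grab_frame('scene'); crop('scene',245,200,325,265,'pics/s51.png',9,im)
print(state()['ee_pos'])
E
```

```text
(249.1, 211.9, array([0.5198, 0.0819, 0.078 ]), 4.9, 27.7, 21.8) [ 4.8 84.4  0. ] rel 0.5
(270.2, 213.2, array([0.5161, 0.0131, 0.078 ]), 14.5, 28.4, 22.5) [-4.2 16.1  0. ] rel 10.1
(282.5, 210.9, array([ 0.524 , -0.0269,  0.078 ]), 11.0, 28.4, 21.9) [  0.6 -24.4   0. ] rel 6.6
(297.2, 210.1, array([ 0.527 , -0.0746,  0.078 ]), 7.3, 28.0, 21.9) [ -0.1 -72.2   0. ] rel 2.9
[0.48230059 0.22805133 0.22818474]
```

All four are flat on the anvil again: x = 4.8, -4.2, 0.6, -0.1 mm, and angles within 10°. I'll press again.

{"method": "play_rows", "body": {"plan": "0.06 -0.022 0 0 7;0.06 -0.022 0 0 7;0.06 -0.022 0 0 7;0.06 -0.022 0 0 7;0.06 -0.022 0 0 7;0.06 -0.022 0 0 7;0.06 0 0 0 7;0.06 0 0 0 7;0.06 0 0 0 7;0.06 0 0 0 7;0.06 0 0 0 7;0.06 0 0 0 7"}}

```text
time: 58.37
ee_pos: [0.4827, 0.2261, 0.3604]
ee_rot: [-0.138, 1.566, 0.137]
contact_force: [-0.8, -0.1, -0.2]
opening: 0.0601
```

{"method": "play_rows", "body": {"plan": "0.06 0 0 0 6;0.06 0 0 0 0"}}

```text
time: 58.53
ee_pos: [0.4826, 0.2262, 0.3604]
ee_rot: [-0.057, 1.569, 0.056]
contact_force: [-0.5, 0.3, 0.3]
opening: 0.06
```

```bash
python3 - <<'E'
from h import *
go(0.69,0.0087,0.36,4.44); print(state()['joint_pos'].round(2))
E
```

```text
at [0.4826 0.2262 0.3604] jaw 4.1 shift mm [   0.6 -231.8  191.3] turn deg -0.3 rows>= 8
[ 0.29  0.3   0.45  1.73 -0.    1.78]
```

{"method": "play_rows", "body": {"plan": "0.06 0 -0.0232 0.0191 0;0.06 0 -0.0232 0.0191 0;0.06 0 -0.0232 0.0191 0;0.06 0 -0.0232 0.0191 0;0.06 0 -0.0232 0.0191 0;0.06 0 -0.0232 0.0191 0;0.06 0 -0.0232 0.0191 0;0.06 0 -0.0232 0.0191 0;0.06 0 -0.0232 0.0191 0;0.06 0 -0.0232 0.0191 0;0.06 0 0 0 -0.3;0.06 0 0 0 0"}}

```text
time: 59.53
ee_pos: [0.6865, 0.0143, 0.3582]
ee_rot: [-0.066, 1.568, 0.066]
contact_force: [0.6, 1.1, -1.6]
opening: 0.0598
```

```bash
python3 - <<'E'
from h import *
go(0.69,0.0087,0.24,4.44)
E
```

```text
at [0.6865 0.0143 0.3582] jaw 4.8 shift mm [118.2  -5.9   2.8] turn deg 0.4 rows>= 3
```

{"method": "play_rows", "body": {"plan": "0.06 0.01 -0.0055 0.0028 0.4;0.06 0.012 0 0 0;0.06 0.012 0 0 0;0.06 0.012 0 0 0;0.06 0.012 0 0 0;0.06 0 0 0 0;0.06 0 0 0 0"}}

```text
time: 60.12
ee_pos: [0.6873, 0.0114, 0.3026]
ee_rot: [-0.061, 1.568, 0.061]
contact_force: [-0.3, 0.4, -0.2]
opening: 0.0597
```

```bash
python3 - <<'E'
from h import *
go(0.69,0.0087,0.24,4.44)
E
```

```text
at [0.6873 0.0114 0.3026] jaw 4.5 shift mm [62.6 -2.9  2.4] turn deg 0.0 rows>= 2
```

{"method": "play_rows", "body": {"plan": "0.06 0.015 -0.0025 0.001 0;0.06 0.015 0 0 0;0.06 0.015 0 0 0;0.06 0.012 0 0 0;0.06 0.005 0 0 0;0.06 0 0 0 0;0.05 0 0 0 0;0.04 0 0 0 0;0.03 0 0 0 0;0.02 0 0 0 0;0.01 0 0 0 0;0.01 0 0 0 0"}}

```text
time: 61.12
ee_pos: [0.6901, 0.0085, 0.2407]
ee_rot: [-0.06, 1.566, 0.059]
contact_force: [-3.5, 0.7, 5.4]
opening: 0.0181
```

{"method": "play_rows", "body": {"plan": "0.01 0 0 0 0;0.01 0 0 0 0;0.01 0 0 0 0;0.01 0 0 0 0"}}

```text
time: 61.45
ee_pos: [0.6901, 0.0085, 0.2407]
ee_rot: [-0.06, 1.566, 0.059]
contact_force: [-2.8, 0.4, 4.7]
opening: 0.0179
```

```bash
python3 - <<'E'
from h import *
s=state(); print(s['ee_pos'],s['contact_force'],s['opening'])
im=grab_frame('scene'); crop('scene',195,145,325,265,'pics/s52.png',5,im)
E
```

```text
[0.69006337 0.0084546  0.24073002] [-2.79409305  0.427725    4.68192316] 0.01790348217887557
```

{"method": "play_rows", "body": {"plan": "0.01 -0.0015 0 -0.0104 0;0.01 -0.0015 0 -0.0104 0;0.01 -0.0005 0 -0.0105 0;0.01 -0.0004 0 -0.0105 0;0.01 0.0006 0 -0.0105 0;0.01 0.0006 0 -0.0104 0;0.01 0.0016 0 -0.0104 0;0.01 0.0016 0 -0.0103 0;0.01 0.0026 0 -0.0101 0;0.01 0.0027 0 -0.0101 0;0.01 0 0 0 0"}}

```text
time: 62.42
ee_pos: [0.5866, 0.0005, 0.2347]
ee_rot: [-0.06, 1.565, 0.059]
contact_force: [2.1, -1.1, 3.8]
opening: 0.018
```

{"method": "play_rows", "body": {"plan": "0.01 0.0034 0 -0.0098 0;0.01 0.0034 0 -0.0098 0;0.01 0.0048 0 -0.0094 0;0.01 0.0048 0 -0.0094 0;0.01 0.0057 0 -0.0088 0;0.01 0.0057 0 -0.0088 0;0.01 0.0065 0 -0.0082 0;0.01 0.0065 0 -0.0082 0;0.01 0.0073 0 -0.0075 0;0.01 0.0073 0 -0.0075 0;0.01 0 0 0 0"}}

```text
time: 63.33
ee_pos: [0.5007, -0.0062, 0.1781]
ee_rot: [-0.06, 1.565, 0.059]
contact_force: [8.3, 0.5, -1.0]
opening: 0.0177
```

{"method": "play_rows", "body": {"plan": "0.01 0.008 0 -0.0069 0;0.01 0.008 0 -0.0069 0;0.01 0.0087 0 -0.006 0;0.01 0.0087 0 -0.006 0;0.01 0.0093 0 -0.005 0;0.01 0.0093 0 -0.005 0;0.01 0.0097 0 -0.0042 0;0.01 0.0097 0 -0.0042 0;0.01 0.01 0 -0.0032 0;0.01 0.01 0 -0.0032 0;0.01 0 0 0 0"}}

```text
time: 64.25
ee_pos: [0.4515, -0.01, 0.0865]
ee_rot: [-0.06, 1.564, 0.06]
contact_force: [6.3, 1.0, 6.2]
opening: 0.0181
```

```bash
python3 - <<'E'
from h import *
im=grab_frame('scene'); crop('scene',215,175,325,270,'pics/s53.png',6,im)
E
```

{"method": "play_rows", "body": {"plan": "0.01 0.0103 0 -0.002 0;0.01 0.0103 0 -0.002 0;0.01 0.0104 0 -0.0012 0;0.01 0.0104 0 -0.001 0;0.01 0.005 0 0 0;0.01 0 0 0 0;0.01 0 0 0 0"}}

```text
time: 64.88
ee_pos: [0.4442, -0.0106, 0.0407]
ee_rot: [-0.06, 1.567, 0.059]
contact_force: [-4.3, -1.0, 12.0]
opening: 0.0179
```

{"method": "play_rows", "body": {"plan": "0.01 0.004 0 -0.0005 0;0.01 0.004 0 0 0;0.01 0 0 0 0;0.01 0 0 0 0"}}

```text
time: 65.22
ee_pos: [0.4439, -0.0106, 0.0327]
ee_rot: [-0.06, 1.567, 0.059]
contact_force: [-2.3, -0.6, 9.0]
opening: 0.018
```

{"method": "play_rows", "body": {"plan": "0.01 0.003 0 0 0;0.01 0 0 0 0;0.01 0 0 0 0"}}

```text
time: 65.47
ee_pos: [0.4439, -0.0106, 0.0298]
ee_rot: [-0.06, 1.567, 0.059]
contact_force: [-2.9, -0.9, 9.9]
opening: 0.018
```

{"method": "play_rows", "body": {"plan": "0.01 0.0015 0 0 0;0.01 0 0 0 0;0.01 0 0 0 0"}}

```text
time: 65.72
ee_pos: [0.4439, -0.0106, 0.0283]
ee_rot: [-0.06, 1.567, 0.059]
contact_force: [-3.9, -1.7, 10.3]
opening: 0.0177
```

{"method": "play_rows", "body": {"plan": "0.01 0.0015 0 0 0;0.01 0 0 0 0;0.01 0 0 0 0"}}

```text
time: 65.97
ee_pos: [0.4438, -0.0106, 0.0274]
ee_rot: [-0.06, 1.566, 0.059]
contact_force: [-6.2, -0.2, 27.1]
opening: 0.0179
```

{"method": "play_rows", "body": {"plan": "0.01 0.001 0 0 0;0.01 0 0 0 0;0.01 0 0 0 0"}}

```text
time: 66.22
ee_pos: [0.4439, -0.0107, 0.0273]
ee_rot: [-0.061, 1.566, 0.059]
contact_force: [-13.6, 1.2, 47.6]
opening: 0.0178
```

{"method": "play_rows", "body": {"plan": "0.01 -0.0008 0 0 0;0.01 0 0 0 0;0.01 0 0 0 0;0.01 0 0 0 0;0.01 0 0 0 0;0.01 0 0 0 0;0.01 0 0 0 0;0.01 0 0 0 0;0.01 0 0 0 0;0.01 0 0 0 0;0.01 0 0 0 0;0.01 0 0 0 0"}}

```text
time: 67.22
ee_pos: [0.4438, -0.0106, 0.0274]
ee_rot: [-0.06, 1.566, 0.059]
contact_force: [-8.6, 0.9, 30.8]
opening: 0.0178
```

```bash
python3 - <<'E'
from h import *
s=state(); print(s['ee_pos'],s['contact_force'],s['opening'])
im=grab_frame('scene'); u0,v0,k=220,170,6.2
b=cv2.resize(im[v0:v0+95,u0:u0+105,::-1],None,fx=k,fy=k,interpolation=cv2.INTER_CUBIC)
cv2.imwrite('pics/s54a.png',b)
def L(P,c):
    q=[tuple(((proj('scene',X+np.array([.0015,-.0017,0]))-[u0,v0]+.5)*k).astype(int).tolist()) for X in P]
    for a,bb in zip(q,q[1:]): cv2.line(b,a,bb,c,1)
for q,c in((1.745,(0,255,0)),(1.69,(255,255,0))):
    a=np.radians(10)-q; sx,sz=np.sin(a),np.cos(a)
    L([anv(.13+.21*sx,-.07,.028+.21*sz),anv(.13+.21*sx,.07,.028+.21*sz)],c)
    L([anv(.13+.13*sx,-.11,.028+.13*sz),anv(.13+.13*sx,.11,.028+.13*sz)],c)
cv2.imwrite('pics/s54.png',b)
E
```

```text
[ 0.44380439 -0.01064002  0.02738924] [-8.62712278  0.94744161 30.80384568] 0.01781508089181144
```

The lever is level and the horn is over all four cases. Case 4's outer corners are where they were before the press, (285,251) and (294,260). I'll hold one more second.

{"method": "play_rows", "body": {"plan": "0.01 0 0 0 0;0.01 0 0 0 0;0.01 0 0 0 0;0.01 0 0 0 0;0.01 0 0 0 0;0.01 0 0 0 0;0.01 0 0 0 0;0.01 0 0 0 0;0.01 0 0 0 0;0.01 0 0 0 0;0.01 0 0 0 0;0.01 0 0 0 0"}}

```text
time: 68.27
ee_pos: [0.4438, -0.0106, 0.0274]
ee_rot: [-0.061, 1.566, 0.059]
contact_force: [-9.1, 0.2, 29.9]
opening: 0.0177
```

{"method": "play_rows", "body": {"plan": "0.01 -0.005 0 0 0;0.01 -0.0075 0 0.0002 0;0.01 -0.01 0 0.001 0;0.01 -0.0104 0 0.001 0;0.01 -0.0103 0 0.002 0;0.01 -0.0103 0 0.002 0;0.01 -0.01 0 0.003 0;0.01 -0.01 0 0.003 0;0.01 -0.0097 0 0.0038 0;0.01 -0.0097 0 0.0038 0;0.01 0 0 0 0"}}

```text
time: 69.18
ee_pos: [0.4677, -0.0088, 0.1215]
ee_rot: [-0.06, 1.559, 0.06]
contact_force: [21.5, 4.4, -9.0]
opening: 0.0176
```

{"method": "play_rows", "body": {"plan": "0.01 -0.0094 0 0.0048 0;0.01 -0.0094 0 0.0048 0;0.01 -0.0089 0 0.0057 0;0.01 -0.0089 0 0.0057 0;0.01 -0.0083 0 0.0065 0;0.01 -0.0083 0 0.0065 0;0.01 0 0 0 0"}}

```text
time: 69.77
ee_pos: [0.5041, -0.0058, 0.1731]
ee_rot: [-0.059, 1.556, 0.062]
contact_force: [45.8, 4.5, -39.1]
opening: 0.0182
```

{"method": "play_rows", "body": {"plan": "0.01 0.0024 0 0.0025 0;0.01 0 0 0 0;0.01 0 0 0 0"}}

```text
time: 70.02
ee_pos: [0.5015, -0.0061, 0.1704]
ee_rot: [-0.06, 1.563, 0.06]
contact_force: [16.3, 1.7, -9.4]
opening: 0.0182
```

{"method": "play_rows", "body": {"plan": "0.01 -0.0069 0 0.0077 0;0.01 -0.0069 0 0.0077 0;0.01 -0.0064 0 0.0083 0;0.01 -0.0064 0 0.0083 0;0.01 0 0 0 0"}}

```text
time: 70.43
ee_pos: [0.5316, -0.0038, 0.198]
ee_rot: [-0.06, 1.567, 0.059]
contact_force: [-4.8, -1.4, 10.4]
opening: 0.0176
```

{"method": "play_rows", "body": {"plan": "0.01 -0.0057 0 0.0088 0;0.01 -0.0057 0 0.0088 0;0.01 -0.0048 0 0.0093 0;0.01 -0.0048 0 0.0093 0;0.01 0 0 0 0"}}

```text
time: 70.85
ee_pos: [0.5679, -0.001, 0.2192]
ee_rot: [-0.06, 1.566, 0.059]
contact_force: [-3.5, -1.3, 13.9]
opening: 0.0178
```

{"method": "play_rows", "body": {"plan": "0.01 -0.0043 0 0.0096 0;0.01 -0.0042 0 0.0097 0;0.01 -0.0033 0 0.01 0;0.01 -0.0032 0 0.01 0;0.01 0 0 0 0"}}

```text
time: 71.27
ee_pos: [0.6072, 0.0021, 0.2341]
ee_rot: [-0.06, 1.566, 0.059]
contact_force: [-0.6, -0.4, 14.8]
opening: 0.0177
```

{"method": "play_rows", "body": {"plan": "0.01 -0.0022 0 0.0103 0;0.01 -0.002 0 0.0103 0;0.01 -0.001 0 0.0104 0;0.01 -0.001 0 0.0104 0;0.01 0 0 0 0"}}

```text
time: 71.68
ee_pos: [0.6488, 0.0053, 0.2391]
ee_rot: [-0.06, 1.566, 0.06]
contact_force: [5.0, 0.1, 1.5]
opening: 0.018
```

{"method": "play_rows", "body": {"plan": "0.01 0 0 0.0104 0;0.01 0 0 0.0104 0;0.01 0.001 0 0.0102 0;0.01 0 0 0 0;0.01 0 0 0 0"}}

```text
time: 72.1
ee_pos: [0.6788, 0.0076, 0.2387]
ee_rot: [-0.06, 1.566, 0.06]
contact_force: [3.1, -0.1, 4.7]
opening: 0.0181
```

{"method": "play_rows", "body": {"plan": "0.01 0.0008 0 0.005 0;0.01 0.0008 0 0.004 0;0.01 0 0 0 0;0.01 0 0 0 0"}}

```text
time: 72.43
ee_pos: [0.6873, 0.0082, 0.2374]
ee_rot: [-0.06, 1.566, 0.059]
contact_force: [-1.2, -0.6, 10.3]
opening: 0.0179
```

{"method": "play_rows", "body": {"plan": "0.01 0.0004 0 0.003 0;0.01 0 0 0 0;0.01 0 0 0 0"}}

```text
time: 72.68
ee_pos: [0.69, 0.0085, 0.2364]
ee_rot: [-0.06, 1.567, 0.06]
contact_force: [-3.0, -1.0, 4.3]
opening: 0.018
```

{"method": "play_rows", "body": {"plan": "0.01 0 0 0.0012 0;0.01 0 0 0 0;0.01 0 0 0 0;0.022 0 0 0 0;0.03 0 0 0 0;0.04 0 0 0 0;0.05 0 0 0 0;0.06 0 0 0 0;0.06 0 0 0 0"}}

```text
time: 73.43
ee_pos: [0.6912, 0.0086, 0.2361]
ee_rot: [-0.06, 1.567, 0.06]
contact_force: [0.6, 0.1, 0.1]
opening: 0.0602
```

{"method": "play_rows", "body": {"plan": "0.06 -0.02 0 0 0;0.06 -0.03 0 0 0;0.06 -0.03 0 0 0;0.06 -0.03 0 0 0;0.07 0 0.015 -0.03 0;0.07 0 0.02 -0.03 0;0.07 0 0.025 -0.03 0;0.07 0 0.03 -0.027 0;0.07 0 0.03 -0.027 0;0.07 0 0.03 -0.027 0;0.07 0 0.03 -0.027 0;0.07 0 0.03 -0.027 0"}}

```text
time: 74.43
ee_pos: [0.4625, 0.1965, 0.3377]
ee_rot: [-0.059, 1.567, 0.059]
contact_force: [-0.6, 0.3, 0.5]
opening: 0.0702
```

```bash
python3 - <<'E'
from h import *
im=grab_frame('top'); np.save('t9.npy',im)
for o in pads('top',im,.078,(235,195,315,240)):
    d=Rot.from_euler('z',-AY,degrees=True).apply(np.r_[o[2][:2]-[.5215,-.0026],0]); print(o,(d*1000).round(1),'rel',round(o[3]-AY,1))
crop('top',215,130,325,250,'pics/t9.png',5,im)
im=grab_frame('scene'); crop('scene',180,130,340,280,'pics/s55.png',4,im)
print(state()['ee_pos'])
E
```

```text
(249.1, 211.9, array([0.5198, 0.0819, 0.078 ]), 5.1, 27.6, 21.8) [ 4.8 84.4  0. ] rel 0.7
(270.2, 213.2, array([0.5161, 0.0131, 0.078 ]), 14.9, 28.4, 22.5) [-4.2 16.1  0. ] rel 10.5
(282.5, 210.9, array([ 0.524 , -0.0269,  0.078 ]), 11.3, 28.2, 22.0) [  0.6 -24.4   0. ] rel 6.9
(297.2, 210.1, array([ 0.5271, -0.0746,  0.078 ]), 6.8, 28.0, 22.0) [  0.  -72.2   0. ] rel 2.4
[0.4606701  0.19853353 0.33893217]
```

The lever is back fully up and all four cases are still on the anvil. Next, the transfer to the cooling rail, starting with the rightmost case.

```bash
python3 - <<'E'
from h import *
go(.5286,-.0763,0.10,7)
E
```

```text
at [0.4607 0.1985 0.3389] jaw 4.6 shift mm [ 238.9 -279.6   44.7] turn deg -2.4 rows>= 9
```

{"method": "play_rows", "body": {"plan": "0.072 0.018 -0.028 0.0045 0;0.072 0.018 -0.028 0.0045 0;0.072 0.018 -0.028 0.0045 0;0.072 0.018 -0.028 0.0045 0;0.072 0.018 -0.028 0.0045 0;0.072 0.018 -0.028 0.0045 0;0.072 0.018 -0.028 0.0045 0;0.072 0.018 -0.028 0.0045 0;0.072 0.018 -0.028 0.0045 0;0.072 0.018 -0.028 0.0045 -2.4;0.072 0.02 0 0 0;0.072 0 0 0 0"}}

```text
time: 75.53
ee_pos: [0.5296, -0.0813, 0.1344]
ee_rot: [-0.09, 1.571, 0.092]
contact_force: [-0.8, 0.6, -0.6]
opening: 0.072
```

```bash
python3 - <<'E'
from h import *
go(.5286,-.0763,0.04,7)
E
```

```text
at [ 0.5296 -0.0813  0.1344] jaw 6.6 shift mm [94.4  4.9 -0.3] turn deg -0.4 rows>= 3
```

{"method": "play_rows", "body": {"plan": "0.072 0.02 0.0047 0 0;0.072 0.025 0 0 0;0.072 0.025 0 0 0;0.072 0.02 0 0 0;0.072 0.01 0 0 0;0.072 0.008 0 0 0;0.072 0.004 0 0 0;0.072 0 0 0 0;0.072 0 0 0 0"}}

```text
time: 76.28
ee_pos: [0.5313, -0.0755, 0.0265]
ee_rot: [-0.093, 1.565, 0.092]
contact_force: [-0.8, -0.2, 0.1]
opening: 0.0723
```

```bash
python3 - <<'E'
from h import *
go(.5286,-.0763,0.020,7); s=state(); print(s['contact_force'])
im=grab_frame('scene'); crop('scene',235,180,305,250,'pics/s56.png',8,im)
E
```

```text
at [ 0.5313 -0.0755  0.0265] jaw 6.8 shift mm [ 6.5 -0.5 -2.8] turn deg -0.2 rows>= 1
[-0.82277389 -0.24287963  0.06233709]
```

{"method": "play_rows", "body": {"plan": "0.072 0.0065 0 -0.0027 0;0.072 0 0 0 0;0.055 0 0 0 0;0.04 0 0 0 0;0.04 0 0 0 0;0.04 0 0 0 0;0.04 0 0 0 0;0.04 0 0 0 0"}}

```text
time: 77.0
ee_pos: [0.5281, -0.0758, 0.0196]
ee_rot: [-0.093, 1.566, 0.092]
contact_force: [-1.7, 0.7, 4.9]
opening: 0.0508
```

```bash
python3 - <<'E'
from h import *
s=state(); print(s['ee_pos'],s['contact_force'],s['opening'])
x,y,_=rail(-.075,0,0); print(x,y); go(x,y,0.15,-82)
E
```

```text
[ 0.52813515 -0.07580511  0.01963529] [-1.67869825  0.69861091  4.90854986] 0.05079506302714774
0.4136381570002802 -0.33514358730472515
at [ 0.5281 -0.0758  0.0196] jaw 6.8 shift mm [-130.7 -244.1 -143.8] turn deg 88.8 rows>= 13
```

{"method": "play_rows", "body": {"plan": "0.04 -0.02 0 0 0;0.04 -0.035 0 0 0;0.04 -0.035 0 0 0;0.04 -0.036 -0.0124 -0.0078 0;0.04 -0.004 -0.029 -0.017 0;0.04 0 -0.029 -0.017 0;0.04 0 -0.029 -0.017 0;0.04 0 -0.029 -0.017 0;0.04 0 -0.029 -0.017 0;0.04 0 -0.029 -0.017 0;0.04 0 -0.029 -0.017 0;0.04 0 -0.029 -0.017 0"}}

```text
time: 78.0
ee_pos: [0.4128, -0.3369, 0.1492]
ee_rot: [-0.093, 1.566, 0.092]
contact_force: [1.2, 0.1, -0.1]
opening: 0.0505
```

{"method": "play_rows", "body": {"plan": "0.04 0 0 0 6.8;0.04 0 0 0 6.8;0.04 0 0 0 6.8;0.04 0 0 0 6.8;0.04 0 0 0 6.8;0.04 0 0 0 6.8;0.04 0 0 0 6.8;0.04 0 0 0 6.8;0.04 0 0 0 6.8;0.04 0 0 0 6.8;0.04 0 0 0 6.8;0.04 0 0 0 6.8"}}

```text
time: 79.0
ee_pos: [0.4137, -0.3354, 0.149]
ee_rot: [1.018, 1.318, -1.015]
contact_force: [-0.5, -0.3, -0.4]
opening: 0.051
```

{"method": "play_rows", "body": {"plan": "0.04 0 0 0 7;0.04 0.02 0 0 0;0.04 0.02 0 0 0;0.04 0.02 0 0 0;0.04 0 0 0 0"}}

```text
time: 79.42
ee_pos: [0.4126, -0.334, 0.0861]
ee_rot: [1.106, 1.276, -1.102]
contact_force: [-0.5, 0.1, -0.7]
opening: 0.0508
```

```bash
python3 - <<'E'
from h import *
s=state(); print(s['opening'],s['joint_pos'].round(2))
x,y,_=rail(-.075,0,0); go(x,y,0.03,-81.9)
im=grab_frame('scene'); crop('scene',190,120,300,210,'pics/s57.png',6.5,im)
im=grab_frame('top'); crop('top',330,170,410,270,'pics/t10.png',6,im)
E
```

```text
0.050766744243436704 [-0.84  0.33 -0.25  0.99  0.    2.16]
at [ 0.4126 -0.334   0.0861] jaw -81.8 shift mm [56.1  0.9  1.4] turn deg 0.1 rows>= 2
```

{"method": "play_rows", "body": {"plan": "0.04 0.02 0.0009 0.0014 0;0.04 0.02 0 0 0;0.04 0.012 0 0 0;0.04 0.005 0 0 0;0.04 0 0 0 0;0.04 0 0 0 0"}}

```text
time: 80.02
ee_pos: [0.4156, -0.3372, 0.0331]
ee_rot: [1.104, 1.27, -1.102]
contact_force: [0.7, -0.7, -0.8]
opening: 0.0507
```

{"method": "play_rows", "body": {"plan": "0.04 0.002 0 0 0;0.04 0 0 0 0;0.04 0 0 0 0"}}

```text
time: 80.27
ee_pos: [0.4154, -0.3369, 0.0305]
ee_rot: [1.104, 1.27, -1.102]
contact_force: [0.4, 0.4, -0.4]
opening: 0.0504
```

{"method": "play_rows", "body": {"plan": "0.04 0.002 0 0 0;0.04 0 0 0 0;0.04 0 0 0 0"}}

```text
time: 80.52
ee_pos: [0.4151, -0.3366, 0.0279]
ee_rot: [1.105, 1.271, -1.102]
contact_force: [0.5, 0.2, -0.7]
opening: 0.0508
```

{"method": "play_rows", "body": {"plan": "0.04 0.003 0 -0.001 0;0.04 0 0 0 0;0.04 0 0 0 0"}}

```text
time: 80.77
ee_pos: [0.4149, -0.3355, 0.0247]
ee_rot: [1.105, 1.271, -1.102]
contact_force: [0.4, 0.1, -0.0]
opening: 0.0504
```

{"method": "play_rows", "body": {"plan": "0.04 0.002 0 0 0;0.04 0 0 0 0;0.04 0 0 0 0"}}

```text
time: 81.02
ee_pos: [0.415, -0.3357, 0.0228]
ee_rot: [1.105, 1.271, -1.102]
contact_force: [0.3, -0.1, -0.3]
opening: 0.0506
```

{"method": "play_rows", "body": {"plan": "0.04 0.002 0 0 0;0.04 0 0 0 0;0.04 0 0 0 0"}}

```text
time: 81.27
ee_pos: [0.4152, -0.3359, 0.0219]
ee_rot: [1.104, 1.27, -1.102]
contact_force: [-4.6, 3.3, 17.6]
opening: 0.0506
```

{"method": "play_rows", "body": {"plan": "0.04 0.001 0 0 0;0.04 0 0 0 0;0.04 0 0 0 0"}}

```text
time: 81.52
ee_pos: [0.4152, -0.3363, 0.0215]
ee_rot: [1.104, 1.269, -1.102]
contact_force: [-7.8, 4.4, 28.2]
opening: 0.0511
```

```bash
python3 - <<'E'
from h import *
im=grab_frame('scene'); crop('scene',230,140,280,190,'pics/s58.png',12,im)
E
```

{"method": "play_rows", "body": {"plan": "0.04 -0.0015 0 0 0;0.054 0 0 0 0;0.056 0 0 0 0;0.06 0 0 0 0;0.065 0 0 0 0;0.068 0 0 0 0;0.068 -0.008 0 0 0;0.068 -0.015 0 0 0;0.068 -0.03 0 0 0;0.068 -0.03 0 0 0;0.068 -0.03 0 0 0;0.068 0 0 0 0"}}

```text
time: 82.57
ee_pos: [0.4163, -0.3374, 0.1401]
ee_rot: [1.103, 1.263, -1.101]
contact_force: [0.4, -0.1, 0.4]
opening: 0.0683
```

```bash
python3 - <<'E'
from h import *
im=grab_frame('scene'); crop('scene',210,130,290,200,'pics/s59.png',8,im)
go(.5255,-.0286,.13,13); s=state(); print(s['time'],s['joint_pos'].round(2))
E
```

```text
at [ 0.4158 -0.3369  0.1375] jaw -81.8 shift mm [   6.9  152.3 -289.6] turn deg 85.2 rows>= 12
82.6167 [-0.83  0.3  -0.15  1.12  0.    2.16]
```

Case 1 sits flush on the rail's low end, at (325,295). Next is the second case.

{"method": "play_rows", "body": {"plan": "0.072 0 0.0169 -0.0322 0;0.072 0 0.0169 -0.0322 0;0.072 0 0.0169 -0.0322 0;0.072 0 0.0169 -0.0322 0;0.072 0 0.0169 -0.0322 0;0.072 0 0.0169 -0.0322 0;0.072 0 0.0169 -0.0322 0;0.072 0 0.0169 -0.0322 0;0.072 0 0.0171 -0.032 0;0.072 0 0 0 -7;0.072 0 0 0 -7;0.072 0 0 0 -7"}}

```text
time: 83.62
ee_pos: [0.524, -0.0264, 0.1339]
ee_rot: [0.821, 1.409, -0.82]
contact_force: [0.1, -0.7, -0.6]
opening: 0.0722
```

{"method": "play_rows", "body": {"plan": "0.072 0 0 0 -7;0.072 0 0 0 -7;0.072 0 0 0 -7;0.072 0 0 0 -7;0.072 0 0 0 -7;0.072 0 0 0 -7;0.072 0 0 0 -7;0.072 0 0 0 -7;0.072 0 0 0 -7;0.072 0 0 0 -7;0.072 0 0 0 -1.8;0.072 0 0 0 0"}}

```text
time: 84.62
ee_pos: [0.5239, -0.0273, 0.134]
ee_rot: [-0.151, 1.564, 0.151]
contact_force: [-0.0, 0.4, -0.2]
opening: 0.0724
```

```bash
python3 - <<'E'
from h import *
im=grab_frame('top')
for o in pads('top',im,.078,(235,195,315,240)): print(o)
go(.5255,-.0286,.020,11)
E
```

```text
at [ 0.5239 -0.0273  0.1341] jaw 10.9 shift mm [114.1  -1.5   1.1] turn deg -0.1 rows>= 3
```

{"method": "play_rows", "body": {"plan": "0.072 0.025 -0.0015 0 0;0.072 0.025 0 0 0;0.072 0.025 0 0 0;0.072 0.02 0 0 0;0.072 0.01 0 0 0;0.072 0.006 0 0 0;0.072 0.003 0 0 0;0.072 0 0 0 0;0.072 0 0 0 0"}}

```text
time: 85.42
ee_pos: [0.5253, -0.0289, 0.0212]
ee_rot: [-0.15, 1.562, 0.149]
contact_force: [0.8, -0.5, 1.1]
opening: 0.072
```

```bash
python3 - <<'E'
from h import *
go(.5255,-.0286,.020,11); s=state(); print(s['contact_force'])
im=grab_frame('scene'); crop('scene',240,190,310,255,'pics/s60.png',8,im)
E
```

```text
at [ 0.5253 -0.0289  0.0212] jaw 10.9 shift mm [1.2 0.3 0.3] turn deg -0.1 rows>= 1
[ 0.83615856 -0.53460818  1.09092256]
```

{"method": "play_rows", "body": {"plan": "0.072 0.001 0 0 0;0.055 0 0 0 0;0.04 0 0 0 0;0.04 0 0 0 0;0.04 0 0 0 0;0.04 0 0 0 0;0.04 0 0 0 0"}}

```text
time: 86.05
ee_pos: [0.5253, -0.0289, 0.0203]
ee_rot: [-0.151, 1.562, 0.15]
contact_force: [-1.2, 0.5, 7.3]
opening: 0.0506
```

```bash
python3 - <<'E'
from h import *
s=state(); print(s['ee_pos'],s['contact_force'],s['opening'])
x,y,_=rail(-.025,0,0); print(x,y); go(x,y,0.15,-81.9)
E
```

```text
[ 0.52530467 -0.0289143   0.02034382] [-1.21062889  0.47511324  7.25570918] 0.05062725920551969
0.4612127190000934 -0.3283811957682417
at [ 0.5253 -0.0289  0.0203] jaw 11.0 shift mm [-129.8 -281.9 -119.4] turn deg -87.1 rows>= 13
```

{"method": "play_rows", "body": {"plan": "0.04 -0.02 0 0 0;0.04 -0.035 0 0 0;0.04 -0.035 0 0 0;0.04 -0.036 -0.0124 -0.0054 0;0.04 -0.004 -0.0337 -0.0142 0;0.04 0 -0.0337 -0.0142 0;0.04 0 -0.0337 -0.0142 0;0.04 0 -0.0337 -0.0142 0;0.04 0 -0.0337 -0.0142 0;0.04 0 -0.0337 -0.0142 0;0.04 0 -0.0337 -0.0142 0;0.04 0 -0.0337 -0.0142 0"}}

```text
time: 87.05
ee_pos: [0.4606, -0.3301, 0.1498]
ee_rot: [-0.15, 1.563, 0.15]
contact_force: [1.1, 0.1, -0.4]
opening: 0.0504
```

{"method": "play_rows", "body": {"plan": "0.04 0 0 0 7;0.04 0 0 0 7;0.04 0 0 0 7;0.04 0 0 0 7;0.04 0 0 0 7;0.04 0 0 0 7;0.04 0 0 0 7;0.04 0 0 0 7;0.04 0 0 0 7;0.04 0 0 0 7;0.04 0 0 0 7;0.04 0 0 0 7"}}

```text
time: 88.05
ee_pos: [0.4613, -0.3283, 0.1497]
ee_rot: [0.994, 1.33, -0.991]
contact_force: [0.3, -0.0, -1.4]
opening: 0.0509
```

{"method": "play_rows", "body": {"plan": "0.04 0 0 0 7;0.04 0.02 0 0 1.9;0.04 0.02 0 0 0;0.04 0.02 0 0 0;0.04 0 0 0 0"}}

```text
time: 88.47
ee_pos: [0.4601, -0.327, 0.0865]
ee_rot: [1.107, 1.275, -1.104]
contact_force: [-0.5, 1.4, -0.4]
opening: 0.0504
```

```bash
python3 - <<'E'
from h import *
s=state(); print(s['opening'])
x,y,_=rail(-.025,0,0); go(x,y,0.042,-81.9)
im=grab_frame('scene'); crop('scene',190,120,300,210,'pics/s61.png',6.5,im)
E
```

```text
0.050448143110945885
at [ 0.4601 -0.327   0.0865] jaw -81.9 shift mm [44.5  0.9  1.6] turn deg -0.0 rows>= 2
```

{"method": "play_rows", "body": {"plan": "0.04 0.02 0 0 0;0.04 0.015 0 0 0;0.04 0.008 0 0 0;0.04 0.003 0 0 0;0.04 0 0 0 0;0.04 0 0 0 0"}}

```text
time: 89.02
ee_pos: [0.4621, -0.3287, 0.0445]
ee_rot: [1.106, 1.269, -1.103]
contact_force: [0.6, -0.4, -0.6]
opening: 0.0506
```

{"method": "play_rows", "body": {"plan": "0.04 0.003 0 0 0;0.04 0 0 0 0;0.04 0 0 0 0"}}

```text
time: 89.27
ee_pos: [0.4618, -0.3285, 0.0409]
ee_rot: [1.106, 1.27, -1.103]
contact_force: [0.3, 0.1, -0.3]
opening: 0.0507
```

{"method": "play_rows", "body": {"plan": "0.04 0.0015 0 0 0;0.04 0 0 0 0;0.04 0 0 0 0"}}

```text
time: 89.52
ee_pos: [0.4616, -0.3283, 0.039]
ee_rot: [1.106, 1.27, -1.103]
contact_force: [-0.5, -0.3, -1.1]
opening: 0.0505
```

{"method": "play_rows", "body": {"plan": "0.04 0.002 0 0 0;0.04 0 0 0 0;0.04 0 0 0 0"}}

```text
time: 89.77
ee_pos: [0.4619, -0.3285, 0.0372]
ee_rot: [1.106, 1.27, -1.103]
contact_force: [-0.1, -0.9, 4.1]
opening: 0.0507
```

{"method": "play_rows", "body": {"plan": "0.04 0.0015 0 0 0;0.04 0 0 0 0;0.04 0 0 0 0"}}

```text
time: 90.02
ee_pos: [0.4619, -0.3286, 0.0367]
ee_rot: [1.106, 1.269, -1.103]
contact_force: [-5.8, 2.8, 19.2]
opening: 0.0502
```

{"method": "play_rows", "body": {"plan": "0.04 0.0015 0 0 0;0.04 0 0 0 0;0.04 0 0 0 0"}}

```text
time: 90.27
ee_pos: [0.4616, -0.3287, 0.0356]
ee_rot: [1.105, 1.269, -1.103]
contact_force: [-9.4, 3.7, 26.5]
opening: 0.0507
```

Release.

{"method": "play_rows", "body": {"plan": "0.04 -0.0015 0 0 0;0.054 0 0 0 0;0.056 0 0 0 0;0.06 0 0 0 0;0.065 0 0 0 0;0.068 0 0 0 0;0.068 -0.008 0 0 0;0.068 -0.015 0 0 0;0.068 -0.03 0 0 0;0.068 -0.03 0 0 0;0.068 -0.02 0 0 0;0.068 0 0 0 0"}}

```text
time: 91.27
ee_pos: [0.4628, -0.3297, 0.1432]
ee_rot: [1.105, 1.264, -1.102]
contact_force: [0.4, -0.2, 0.1]
opening: 0.0681
```

```bash
python3 - <<'E'
from h import *
im=grab_frame('scene'); crop('scene',200,130,310,260,'pics/s62.png',4.6,im)
for o in pads('scene',im,.078,(240,195,320,260)): print(o)
go(.5176,.0114,.13,15); s=state(); print(s['time'])
E
```

```text
(295.0, 248.9, array([0.5245, 0.0801, 0.078 ]), 7.0, 33.2, 27.8)
(283.0, 234.7, array([0.5202, 0.0116, 0.078 ]), 13.6, 35.6, 26.6)
(299.6, 204.3, array([ 0.392 , -0.0616,  0.078 ]), -6.5, 56.3, 50.0)
at [ 0.4623 -0.3292  0.1409] jaw -81.9 shift mm [  10.3  102.5 -329.5] turn deg 83.1 rows>= 12
91.3167
```

{"method": "play_rows", "body": {"plan": "0.072 0 0.0103 -0.033 0;0.072 0 0.0103 -0.033 0;0.072 0 0.0103 -0.033 0;0.072 0 0.0102 -0.033 0;0.072 0 0.0102 -0.033 0;0.072 0 0.0102 -0.033 0;0.072 0 0.0102 -0.033 0;0.072 0 0.0102 -0.033 0;0.072 0 0.0103 -0.033 0;0.072 0 0.0103 -0.0325 0;0.072 0 0 0 -7;0.072 0 0 0 -7"}}

```text
time: 92.32
ee_pos: [0.5163, 0.0142, 0.138]
ee_rot: [0.916, 1.369, -0.914]
contact_force: [-0.4, -0.6, 0.2]
opening: 0.0721
```

{"method": "play_rows", "body": {"plan": "0.072 0 0 0 -7;0.072 0 0 0 -7;0.072 0 0 0 -7;0.072 0 0 0 -7;0.072 0 0 0 -7;0.072 0 0 0 -7;0.072 0 0 0 -7;0.072 0 0 0 -7;0.072 0 0 0 -7;0.072 0 0 0 -7;0.072 0 0 0 -7;0.072 0 0 0 -5.4"}}

```text
time: 93.32
ee_pos: [0.5162, 0.0123, 0.138]
ee_rot: [-0.203, 1.56, 0.203]
contact_force: [0.3, 0.4, -0.2]
opening: 0.0722
```

{"method": "play_rows", "body": {"plan": "0.072 0.02 0 0 0;0.072 0.02 0 0 0;0.072 0 0 0 0"}}

```text
time: 93.57
ee_pos: [0.5145, 0.0125, 0.0953]
ee_rot: [-0.197, 1.564, 0.199]
contact_force: [0.6, -0.8, -0.8]
opening: 0.0719
```

```bash
python3 - <<'E'
from h import *
go(.518,.0118,.020,14.5)
E
```

```text
at [0.5145 0.0125 0.0953] jaw 14.5 shift mm [75.3 -1.7  3.3] turn deg -0.0 rows>= 2
```

{"method": "play_rows", "body": {"plan": "0.072 0.02 -0.001 0.0015 0;0.072 0.02 0 0 0;0.072 0.018 0 0 0;0.072 0.01 0 0 0;0.072 0.006 0 0 0;0.072 0 0 0 0;0.072 0 0 0 0"}}

```text
time: 94.15
ee_pos: [0.5188, 0.0116, 0.0252]
ee_rot: [-0.198, 1.559, 0.198]
contact_force: [-0.1, 0.2, 0.3]
opening: 0.072
```

```bash
python3 - <<'E'
from h import *
go(.518,.0118,.020,14.5); print(state()['contact_force'])
im=grab_frame('scene'); crop('scene',250,190,320,255,'pics/s63.png',8,im)
E
```

```text
at [0.5188 0.0116 0.0252] jaw 14.5 shift mm [ 5.2  0.4 -0.8] turn deg -0.0 rows>= 1
[-0.07868861  0.21760158  0.30688901]
```

{"method": "play_rows", "body": {"plan": "0.072 0.005 0 0 0;0.072 0 0 0 0;0.055 0 0 0 0;0.04 0 0 0 0;0.04 0 0 0 0;0.04 0 0 0 0;0.04 0 0 0 0;0.04 0 0 0 0"}}

```text
time: 94.87
ee_pos: [0.5188, 0.0117, 0.0203]
ee_rot: [-0.198, 1.558, 0.198]
contact_force: [-3.1, 0.7, 9.1]
opening: 0.0513
```

```bash
python3 - <<'E'
from h import *
s=state(); print(s['ee_pos'],s['contact_force'],s['opening'])
x,y,_=rail(.025,0,0); print(x,y); go(x,y,0.15,-81.9)
E
```

```text
[0.5188207  0.01165788 0.02031556] [-3.07703763  0.66018156  9.09934241] 0.05125748983471436
0.5087872809999066 -0.3216188042317583
at [0.5188 0.0117 0.0203] jaw 14.5 shift mm [-129.7 -320.3  -92.5] turn deg -83.6 rows>= 12
```

{"method": "play_rows", "body": {"plan": "0.04 -0.02 0 0 0;0.04 -0.035 0 0 0;0.04 -0.035 0 0 0;0.04 -0.036 -0.0123 -0.0037 0;0.04 -0.004 -0.0385 -0.0111 0;0.04 0 -0.0385 -0.0111 0;0.04 0 -0.0385 -0.0111 0;0.04 0 -0.0385 -0.0111 0;0.04 0 -0.0385 -0.0111 0;0.04 0 -0.0385 -0.0111 0;0.04 0 -0.0385 -0.0111 0;0.04 0 -0.0385 -0.0111 0"}}

```text
time: 95.87
ee_pos: [0.5082, -0.3236, 0.1499]
ee_rot: [-0.198, 1.559, 0.197]
contact_force: [0.5, 1.2, -0.1]
opening: 0.0507
```

{"method": "play_rows", "body": {"plan": "0.04 0 0 0 7;0.04 0 0 0 7;0.04 0 0 0 7;0.04 0 0 0 7;0.04 0 0 0 7;0.04 0 0 0 7;0.04 0 0 0 7;0.04 0 0 0 7;0.04 0 0 0 7;0.04 0 0 0 7;0.04 0 0 0 7;0.04 0 0 0 7"}}

```text
time: 96.87
ee_pos: [0.5087, -0.3215, 0.1498]
ee_rot: [0.948, 1.353, -0.945]
contact_force: [-0.7, 0.3, -0.3]
opening: 0.0508
```

{"method": "play_rows", "body": {"plan": "0.04 0 0 0 7;0.04 0.02 0 0 5.4;0.04 0.02 0 0 0;0.04 0.015 0 0 0;0.04 0 0 0 0"}}

```text
time: 97.28
ee_pos: [0.5077, -0.3206, 0.0921]
ee_rot: [1.107, 1.274, -1.104]
contact_force: [-0.2, -0.6, -1.1]
opening: 0.0509
```

```bash
python3 - <<'E'
from h import *
s=state(); print(s['opening'])
x,y,_=rail(.025,0,0); go(x,y,0.055,-81.9)
im=grab_frame('scene'); crop('scene',190,120,300,210,'pics/s64.png',6.5,im)
E
```

```text
0.05091443263261324
at [ 0.5077 -0.3206  0.0921] jaw -81.9 shift mm [37.1  1.   1.3] turn deg -0.0 rows>= 1
```

{"method": "play_rows", "body": {"plan": "0.04 0.018 0 0 0;0.04 0.012 0 0 0;0.04 0.004 0 0 0;0.04 0.002 0 0 0;0.04 0 0 0 0;0.04 0 0 0 0"}}

```text
time: 97.83
ee_pos: [0.5095, -0.3219, 0.0597]
ee_rot: [1.106, 1.269, -1.103]
contact_force: [0.0, 0.1, -0.7]
opening: 0.0509
```

{"method": "play_rows", "body": {"plan": "0.04 0.002 0 0 0;0.04 0 0 0 0;0.04 0 0 0 0"}}

```text
time: 98.08
ee_pos: [0.5091, -0.3217, 0.0569]
ee_rot: [1.106, 1.27, -1.103]
contact_force: [0.1, 0.7, -0.7]
opening: 0.0505
```

{"method": "play_rows", "body": {"plan": "0.04 0.0015 0 0 0;0.04 0 0 0 0;0.04 0 0 0 0"}}

```text
time: 98.33
ee_pos: [0.509, -0.3216, 0.0551]
ee_rot: [1.106, 1.27, -1.103]
contact_force: [0.5, -0.1, -1.0]
opening: 0.0506
```

{"method": "play_rows", "body": {"plan": "0.04 0.003 0 0 0;0.04 0 0 0 0;0.04 0 0 0 0"}}

```text
time: 98.58
ee_pos: [0.5089, -0.3215, 0.052]
ee_rot: [1.106, 1.271, -1.103]
contact_force: [0.6, 0.2, -0.0]
opening: 0.0505
```

{"method": "play_rows", "body": {"plan": "0.04 0.0015 0 0 0;0.04 0 0 0 0;0.04 0 0 0 0"}}

```text
time: 98.83
ee_pos: [0.5091, -0.3216, 0.051]
ee_rot: [1.106, 1.27, -1.103]
contact_force: [-2.2, 0.6, 4.1]
opening: 0.0511
```

{"method": "play_rows", "body": {"plan": "0.04 0.0015 0 0 0;0.04 0 0 0 0;0.04 0 0 0 0"}}

```text
time: 99.08
ee_pos: [0.5088, -0.3218, 0.0502]
ee_rot: [1.105, 1.269, -1.104]
contact_force: [-7.1, 2.3, 16.2]
opening: 0.0508
```

{"method": "play_rows", "body": {"plan": "0.04 0 0 0 0;0.054 0 0 0 0;0.056 0 0 0 0;0.06 0 0 0 0;0.065 0 0 0 0;0.068 0 0 0 0;0.068 -0.008 0 0 0;0.068 -0.015 0 0 0;0.068 -0.03 0 0 0;0.068 -0.03 0 0 0;0.068 -0.015 0 0 0;0.068 0 0 0 0"}}

```text
time: 100.08
ee_pos: [0.5101, -0.3226, 0.1513]
ee_rot: [1.105, 1.265, -1.102]
contact_force: [-0.4, 0.2, 0.9]
opening: 0.0683
```

```bash
python3 - <<'E'
from h import *
im=grab_frame('scene'); crop('scene',200,130,310,260,'pics/s65.png',4.6,im)
for o in pads('scene',im,.078,(240,195,320,260)): print(o)
go(.5215,.0803,.13,4.8); s=state(); print(s['time'])
E
```

```text
(295.0, 248.9, array([0.5245, 0.0801, 0.078 ]), 8.2, 33.2, 28.1)
(299.6, 204.3, array([ 0.3919, -0.0616,  0.078 ]), -7.0, 56.2, 50.0)
at [ 0.5095 -0.3222  0.1491] jaw -81.9 shift mm [  18.3   68.2 -396.9] turn deg -86.7 rows>= 13
100.1333
```

{"method": "play_rows", "body": {"plan": "0.072 0 0.0062 -0.0361 0;0.072 0 0.0062 -0.0361 0;0.072 0 0.0062 -0.0361 0;0.072 0 0.0062 -0.0361 0;0.072 0 0.0062 -0.0361 0;0.072 0 0.0062 -0.0361 0;0.072 0 0.0062 -0.0361 0;0.072 0 0.0062 -0.0361 0;0.072 0 0.0062 -0.0361 0;0.072 0 0.0062 -0.0361 0;0.072 0 0.0062 -0.0361 0;0.072 0 0 0 -7"}}

```text
time: 101.13
ee_pos: [0.5196, 0.0863, 0.1464]
ee_rot: [1.017, 1.321, -1.014]
contact_force: [-0.9, 0.4, -0.2]
opening: 0.072
```

{"method": "play_rows", "body": {"plan": "0.072 0 0 0 -7;0.072 0 0 0 -7;0.072 0 0 0 -7;0.072 0 0 0 -7;0.072 0 0 0 -7;0.072 0 0 0 -7;0.072 0 0 0 -7;0.072 0 0 0 -7;0.072 0 0 0 -7;0.072 0 0 0 -7;0.072 0.02 0 0 -7;0.072 0.02 0 0 -2.7"}}

```text
time: 102.13
ee_pos: [0.5208, 0.0812, 0.1065]
ee_rot: [-0.071, 1.566, 0.071]
contact_force: [0.5, 0.4, -0.1]
opening: 0.0717
```

{"method": "play_rows", "body": {"plan": "0.072 0.015 0 0 0;0.072 0 0 0 0;0.072 0 0 0 0"}}

```text
time: 102.38
ee_pos: [0.5199, 0.0812, 0.0915]
ee_rot: [-0.065, 1.569, 0.065]
contact_force: [0.3, 0.3, 0.8]
opening: 0.0721
```

```bash
python3 - <<'E'
from h import *
go(.522,.0808,.020,4.8)
E
```

```text
at [0.5199 0.0812 0.0915] jaw 4.7 shift mm [71.5 -0.5  2. ] turn deg -0.1 rows>= 2
```

{"method": "play_rows", "body": {"plan": "0.072 0.02 0 0 0;0.072 0.02 0 0 0;0.072 0.018 0 0.0005 0;0.072 0.008 0 0 0;0.072 0.004 0 0 0;0.072 0 0 0 0;0.072 0 0 0 0"}}

```text
time: 102.97
ee_pos: [0.5221, 0.0812, 0.0231]
ee_rot: [-0.065, 1.566, 0.065]
contact_force: [-0.2, -0.0, 0.1]
opening: 0.0718
```

```bash
python3 - <<'E'
from h import *
go(.522,.0808,.020,4.8)
E
```

```text
at [0.5221 0.0812 0.0231] jaw 4.8 shift mm [ 3.1 -0.4 -0.1] turn deg -0.0 rows>= 1
```

{"method": "play_rows", "body": {"plan": "0.072 0.003 0 0 0;0.055 0 0 0 0;0.04 0 0 0 0;0.04 0 0 0 0;0.04 0 0 0 0;0.04 0 0 0 0;0.04 0 0 0 0"}}

```text
time: 103.55
ee_pos: [0.5217, 0.0812, 0.0199]
ee_rot: [-0.066, 1.566, 0.065]
contact_force: [-2.5, -1.2, 8.2]
opening: 0.0508
```

{"method": "play_rows", "body": {"plan": "0.04 -0.02 0 0 0;0.04 -0.035 0 0 0;0.04 -0.035 0 0 0;0.04 -0.036 0 0 0;0.04 -0.004 0 0 0;0.04 0 0 0 0;0.04 0 0 0 0"}}

```text
time: 104.13
ee_pos: [0.521, 0.0812, 0.1487]
ee_rot: [-0.065, 1.567, 0.065]
contact_force: [0.1, 0.0, -1.4]
opening: 0.0507
```

```bash
python3 - <<'E'
from h import *
p=rail(.075,0,0);print(p)
go(p[0],p[1],.155,4.8)
E
```

```text
[ 0.55636184 -0.31485641  0.09872667]
at [0.521  0.0812 0.1487] jaw 4.8 shift mm [  -6.1 -397.6    2.4] turn deg -0.0 rows>= 10
```

{"method": "play_rows", "body": {"plan": "0.04 -0.006 -0.025 0 0;0.04 0 -0.038 0 0;0.04 0 -0.04 0 0;0.04 0 -0.04 0 0;0.04 0 -0.04 0 0;0.04 0 -0.04 0 0;0.04 0 -0.04 0 0;0.04 0 -0.04 0 0;0.04 0 -0.04 0.001 0;0.04 0 -0.034 0.001 0;0.04 0 -0.02 0 0;0.04 0 0 0 0"}}

```text
time: 105.13
ee_pos: [0.5552, -0.3179, 0.1524]
ee_rot: [-0.062, 1.57, 0.063]
contact_force: [-0.4, -0.9, -0.8]
opening: 0.0506
```

{"method": "play_rows", "body": {"plan": "0.04 0 0 0 7;0.04 0 0 0 7;0.04 0 0 0 7;0.04 0 0 0 7;0.04 0 0 0 7;0.04 0 0 0 7;0.04 0 0 0 7;0.04 0 0 0 7;0.04 0 0 0 7;0.04 0 0 0 7;0.04 0 0 0 7;0.04 0 0 0 7"}}

```text
time: 106.13
ee_pos: [0.5555, -0.3133, 0.1536]
ee_rot: [1.075, 1.29, -1.073]
contact_force: [-1.2, -0.5, -0.4]
opening: 0.0506
```

{"method": "play_rows", "body": {"plan": "0.04 0 0 0 2.7;0.04 0 0 0 0;0.04 0 0 0 0"}}

```text
time: 106.38
ee_pos: [0.5556, -0.3135, 0.1541]
ee_rot: [1.105, 1.273, -1.102]
contact_force: [-0.1, 0.1, -0.8]
opening: 0.0505
```

```bash
python3 - <<'E'
from h import *
p=rail(.075,0,0);print(p)
go(p[0],p[1],.072,-81.9)
E
```

```text
[ 0.55636184 -0.31485641  0.09872667]
at [ 0.5556 -0.3135  0.1541] jaw -81.8 shift mm [82.1  0.4  1.5] turn deg 0.1 rows>= 2
```

{"method": "play_rows", "body": {"plan": "0.04 0.02 0.0005 0.001 0;0.04 0.025 0 0 0;0.04 0.02 0 0 0;0.04 0.009 0 0 0;0.04 0 0 0 0;0.04 0 0 0 0"}}

```text
time: 106.88
ee_pos: [0.5568, -0.315, 0.0815]
ee_rot: [1.105, 1.271, -1.102]
contact_force: [0.1, 0.1, -0.7]
opening: 0.0506
```

View pics/s70.png

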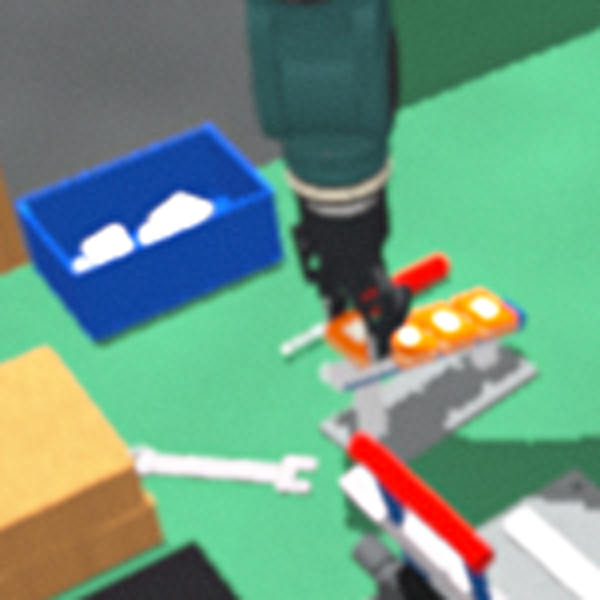

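The held case (crop ~360,335) hangs just up-slope of the three seated cases (410–490, 310–335), with the bare rail end beneath it.

{"method": "play_rows", "body": {"plan": "0.04 0.006 0 0 0;0.04 0.005 0 0 0;0.04 0.002 0 0 0;0.04 0 0 0 0"}}

```text
time: 107.27
ee_pos: [0.5567, -0.315, 0.0679]
ee_rot: [1.106, 1.271, -1.103]
contact_force: [0.1, 0.0, -0.2]
opening: 0.0508
```

{"method": "play_rows", "body": {"plan": "0.04 0.002 0 0 0;0.04 0.0015 0 0 0;0.04 0 0 0 0;0.04 0 0 0 0"}}

```text
time: 107.6
ee_pos: [0.5569, -0.3152, 0.0648]
ee_rot: [1.106, 1.27, -1.103]
contact_force: [-0.3, 0.0, -0.5]
opening: 0.0507
```

{"method": "play_rows", "body": {"plan": "0.04 0.0015 0 0 0;0.04 0 0 0 0;0.04 0 0 0 0"}}

```text
time: 107.85
ee_pos: [0.5571, -0.3153, 0.0639]
ee_rot: [1.106, 1.269, -1.103]
contact_force: [-0.9, 1.1, 6.2]
opening: 0.0506
```

{"method": "play_rows", "body": {"plan": "0.04 0.0015 0 0 0;0.04 0 0 0 0;0.04 0 0 0 0"}}

```text
time: 108.1
ee_pos: [0.5572, -0.3154, 0.0635]
ee_rot: [1.106, 1.268, -1.103]
contact_force: [-6.4, 4.2, 19.4]
opening: 0.051
```

{"method": "play_rows", "body": {"plan": "0.04 0 0 0 0;0.054 0 0 0 0;0.056 0 0 0 0;0.06 0 0 0 0;0.065 0 0 0 0;0.068 0 0 0 0;0.068 0 0 0 0;0.068 -0.008 0 0 0;0.068 -0.015 0 0 0;0.068 -0.03 0 0 0;0.068 -0.03 0 0 0;0.068 -0.03 0 0 0"}}

```text
time: 109.1
ee_pos: [0.5563, -0.315, 0.1767]
ee_rot: [1.106, 1.27, -1.103]
contact_force: [0.3, -0.4, -0.4]
opening: 0.0681
```

{"method": "play_rows", "body": {"plan": "0.068 -0.035 0 0 0;0.068 -0.035 0 0 0;0.068 0 -0.03 0 0;0.068 0 -0.04 0 0;0.068 0 -0.04 0 0;0.068 0 -0.04 0 0;0.068 0 -0.04 0 0;0.068 0 -0.02 0 0;0.068 0 0 0 0;0.068 0 0 0 0;0.068 0 0 0 0"}}

```text
time: 110.02
ee_pos: [0.3489, -0.3447, 0.2447]
ee_rot: [1.106, 1.269, -1.103]
contact_force: [0.3, 0.0, 0.4]
opening: 0.0684
```

```bash
python3 - <<'E'
from h import *
p=rail(0,0,0.01)
for n in ("scene","top"):
    im=grab_frame(n)
    cv2.imwrite(f"pics/{n}_fin.png",im[:,:,::-1])
    u=np.array(proj(n,p)).ravel();print(n,u)
    crop(n,max(0,int(u[0]-60)),max(0,int(u[1]-50)),int(u[0]+60),int(u[1]+50),f"pics/{n}_fin_c.png",6,im)
    for x in (-.075,-.025,.025,.075): print(x,np.array(proj(n,rail(x,0,.018))).ravel())
print(state()["contact_force"],state()["ee_pos"])
E
```

```text
scene [235.93779726 171.05819444]
-0.075 [250.92378697 164.32640153]
-0.025 [241.25031353 167.56231053]
0.025 [231.16341047 170.9399005 ]
0.075 [220.63826118 174.46792896]
top [374.8594245 224.1919183]
-0.075 [377.59826193 247.16371088]
-0.025 [376.13481371 232.22143725]
0.025 [374.65744691 217.12485026]
0.075 [373.16590901 201.87098685]
[-0.22411378 -0.45906267  0.19884921] [ 0.34931474 -0.34456369  0.24428318]
```

View pics/scene_fin_c.png

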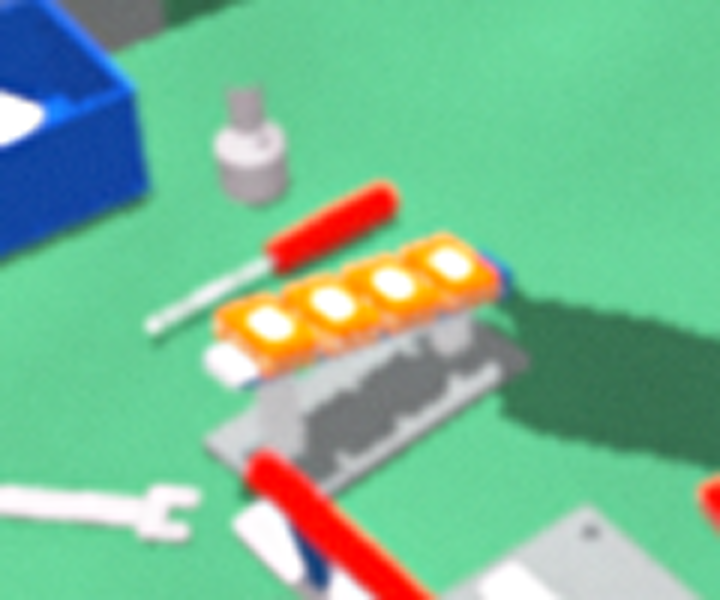

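View pics/top_fin_c.png

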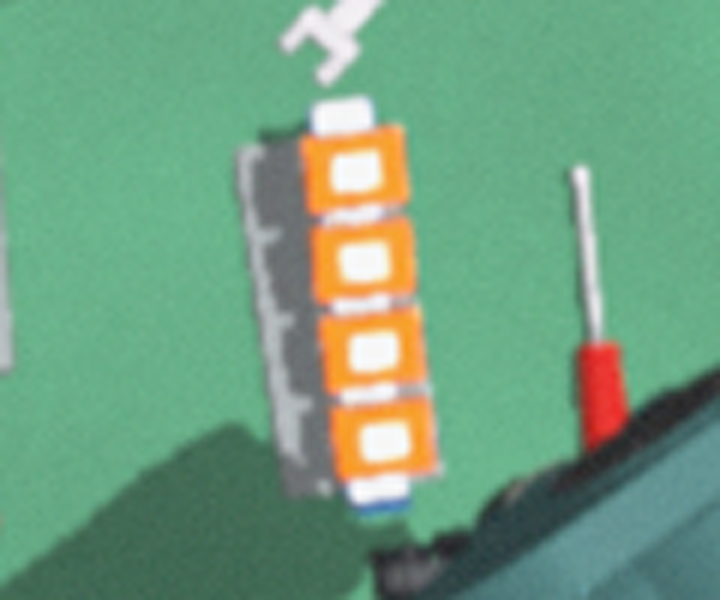

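View pics/scene_fin.png

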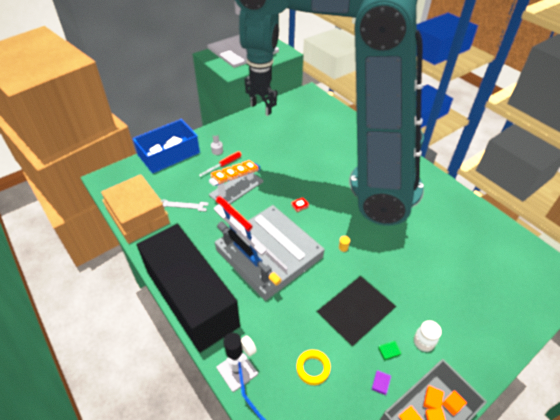

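View pics/top_fin.png

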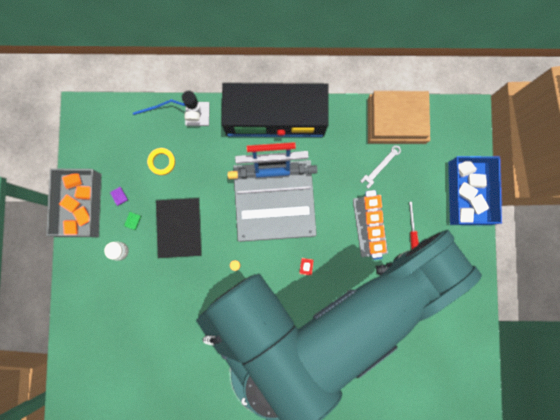

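The close crops show all four cases flush on the cooling rail, seen in the top view within about 2 mm of where each slot should be. The lever is up, the anvil and mat are empty, and the gripper touches nothing.

```bash
python3 - <<'E'
from plant import job_done,state
print(job_done(), state()["time"])
E
```

```text
the job is handed in; nothing more can be done
the job is handed in; nothing more can be done
```

The job is handed in, at about 110 s of the 210 s allowed. No verdict was reported.

**What I did:** I laid all four orange cases crosswise on the anvil. One was knocked off before the first press, so that press probably did not count. I put the case back, pulled the lever down again and held it for about 2.5 s. I then eased it slowly back to fully up and moved the four cases one by one onto the cooling rail, at about -75, -25, +25 and +75 mm along it.

**Last checks:** Both cameras show all four cases flat, crosswise and flush on the rail. In the top view their pads are within about 2 mm of where they should be. The lever is fully up, the reject and the green and purple look-alikes look undisturbed, and the gripper is clear with no load on it. In the last top view the arm hides part of the screwdriver handle, but the scene view shows it in place.

**What disagreed or went less cleanly:**
- **Cameras:** the top and scene cameras differ by about 3 mm, so I used the midpoint.
- **Tool height:** the TCP height reading was about 36 mm below the real fingertip, so I set heights by contact.
- **Forces:** the force briefly reached about 60 N when I put the knocked case back, and again on the handle while easing it up. I relieved it both times. That is under the 120 N wrist limit but over the 40 N limit for the arm or gripper body. The load should have been on the fingers and pads, which I could not confirm.

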